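# Get the table railway ready to run

## Robot

A 6-joint arm with a two-finger parallel gripper is mounted at the origin on the work surface. World frame = base frame: x ahead of the robot, y to its left, z up, the work surface at z = 0. Lengths are in mm, angles in rad, forces in N, time in s.
With the tool pointing down it reaches from about 425 to 1125 mm from the base axis. Payload 14.9 kg.
Tool frame: the origin (TCP) lies at the very end of the fingers, on their centre line; the grasp point (between the pads) lies r.tcp_to_grasp behind it (r.tcp_to_grasp is the distance from the TCP to the grasp point, in mm); z points along the fingers, x is the direction in which the jaws open and shut, and the axes are right-handed (so a half turn about z gives the same grasp; the last joint's range is limited). The gripper opens to 91 mm and grips with 3 to 60 N. Pads are 32 mm wide; open, the fingers measure 118 mm over their backs; the gripper's body (76 mm by 178 mm) begins 60 mm behind the grasp point.
Start: joints at [1.079, 0.379, 1.734, -0, 1.028, -0.033], TCP at [310.02, 627.619, 213.932] pointing down, gripper open.
Joint ranges: [-2.77, 2.77], [-0.74, 2.19], [0, 2.66], [-1.06, 4.2], [0.31, 2.87], [-3.08, 3.08]. Speed limits (rad/s): [1.89, 1.89, 2.39, 3.14, 3.14, 3.14].

## Interface

Orientations are given as [roll, pitch, yaw] about the fixed x, y, z axes, in that order (R = Rz(yaw) Ry(pitch) Rx(roll)).
In Python, from station import observe, eyes, r gives the robot as it stands.
- The arm moves only by the shell command python3 -m jog 'ROWS' [FORCE]. ROWS is a JSON object of lists of equal length, an entry for each row: "travel": the shift along the tool's x, y, z in cm, a list of three; "roll": the turn about the tool's z in degrees; "fingers": the opening, from 0 (shut) to 1 (fully open). A call has 1 to 12 rows; each row is the pose to reach, as a shift and turn from the pose measured when the call began, along the tool's axes at that moment; what a row does not reach only later rows make up. A row lasts 1/10 s, in which the tool goes at most 50 mm and 8.59 degrees, less where a joint would pass 70% of its speed; a pose out of reach is approached as far as the arm can. A call with a gripper value outside its range is refused whole. The fingers move at their own pace and stop on an object; FORCE is the grip in N (left out, the last holds). Time passes only in rows, so rows that repeat a pose let the fingers close. It gives the time, the measured TCP pose, the force and the opening at its end, in the units of the state.
- observe(): the state, without advancing time (a new reading comes with each control period).
- eyes.grab_frame(name): name is "scene" or "side" or "wrist"; returns a dict with "pixels" (420x560x3 uint8, blue, green, red), "intrinsics" (3x3 intrinsics, pixels), "R" (3x3) and "t" (3): a world point X has camera coordinates R X + t. Camera axes: x right, y down, z forward; pixel columns grow to the right and rows downward; lengths in mm; the calibration is good to about 2 mm. The wrist camera is an equidistant fisheye: a pixel r from the principal point sees the ray r / f radians off the axis. A picture is of the moment at which its call begins. There is no depth.
- r.hand_in(): hands the job in, once; it reports no verdict.
The state is a dict: "time_s": time; "joints": joint angles; "joint_vel": joint speeds; "joint_torque": joint torques, N m; "tool_pos": TCP position; "ee_rot": TCP orientation; "ft_force": force on the tool from outside, world axes, zero at the start; "wrist_torque": the same for the moment, N m; "gripper_width": finger opening in mm.
Only numpy, scipy, OpenCV 4.12 (cv2) and the standard library are available. Lean on these libraries where they do the work, as an engineer would, in place of code of your own. Each camera call takes 0.05 s, during which the arm holds its last target. There are 200 camera calls.

## Task

Get this corner of the model railway ready to run: turn over the scenery tiles parked on the dark batten (two or three of them) so that each lies flat, painted face up, side by side on the brown cork base, and push the orange wedge under the sagging front edge of the layout board until the board is fully up and the wedge is jammed tight. Only when all that is done, turn the inner (speed) knob of the controller to the yellow line without turning the grey outer ring, and leave the other things on the table where they are.

Things in the scene. Friction and masses are not known exactly. Their poses are not given: they have to be found in the camera images.
- tile1: scenery tile, flat plate 50 x 60 x 12 mm, 50 g: one 50 x 60 face is painted scenery (green), the other is plain plywood. Origin at its centre; x along the 50 mm side, y along the 60 mm side, +z points out of the PLYWOOD face. It starts plywood up on the batten, its y roughly along the batten. May be absent
- tile2: the same, painted face light blue (water). May be absent
- tile3: the same, painted face sandy yellow. May be absent
- batten: fixed dark wooden strip 24 mm (x) x 280 mm (y) x 28 mm high on which the tiles are parked; it is narrower than the tiles, so each tile overhangs by 13 mm on both long sides of the strip and can be held there, also with the tool tilted. Parking places at y = -90, 0, +90 mm. Origin: centre of its underside
- base: fixed brown cork base 150 (x) x 240 (y) x 8 mm thick on the table, empty at the start; the tiles belong on it. Origin: centre of its underside
- wedge: loose orange-painted metal wedge 140 mm long (x), 30 mm wide (y), 0.3 kg. 31 mm high at its thick end (-x), sloping evenly down to 5 mm at its thin end (+x). Origin: centre of its underside. It lies flat on the table in front of the layout board
- layout: the hinged layout board with the blue track oval, 270 mm deep, 400 mm wide. The origin is on the table under the middle of its front edge; x points from the front edge to the back (the direction in which a wedge goes in), y runs along the front edge (-200 to +200 mm). The space beneath the front edge is free along its whole width
- leaf: the moving board of the layout (18 mm thick, 0.6 kg, pressing down at its front edge with about 3 N). Origin: middle of the lower front edge; its hinge is 270 mm behind. The tall scenery is in its rear part; the front 60 mm carry nothing higher than 8 mm
- leaf_edge (a point): middle of the underside of the board's rounded front edge (nose radius 6 mm; lowest point 6 mm behind the origin of layout). 14 mm above the table when it sags as at the start, 22 mm when the board is fully up against its stop. The wedge touches about 50 mm in, then lifts the edge, and jams about 90 mm in with 50 mm still outside; pushing takes about 10 N, more as it jams
- controller: fixed black train controller, 120 x 120 mm, top panel 45 mm above the table, two concentric knobs in the middle. Origin: centre of its underside. A bold yellow-orange line on the panel marks the running speed; seen from above it lies in the direction 0.74 rad anticlockwise from the controller's +x
- speed (a joint): inner knob (black, a bar 30 mm long, 11 mm thick, 24 mm high, with a white pointer line on one end), rad. 0 = pointer towards the controller's -x; grows clockwise from above (to 4.8). 2.4 = pointer at the yellow line. Stays where it is left; turning takes 0.02 N m
- speed_grip (a point): centre of the inner knob's bar, on the axis, 86 mm above the table: the bar spans 74 to 98 mm above the table, and below it is a round skirt of 30 mm diameter from 66 to 74 mm
- ring (a joint): outer knob: grey direction ring of 60 mm diameter around and below the inner knob, its top 64 mm above the table, red mark; rad, clockwise from above. Turns very easily (0.01 N m)
- ring_mark (a point): the red mark on the rim of the outer ring, 28 mm from the axis, 64 mm above the table
- red_car: bystander: red model railway car, 100 x 30 x 38 mm; origin under its centre
- grey_car: bystander: grey model railway car, 100 x 30 x 38 mm; origin under its centre
- mug: bystander: blue mug, 76 mm wide, 90 mm high; origin under its centre
- driver: bystander: yellow screwdriver 180 mm long, about 30 mm thick, lying along its own x; origin under its middle
- tape: bystander: roll of blue tape, 90 mm wide, 25 mm high; origin under its centre
- pier: bystander: yellow bridge pier 45 x 45 x 72 mm; origin under its centre
Things that resemble listed ones, but are neither listed nor needed, are in the scene too. Leave any purple or white look-alike of the tile3 alone.

How it is judged (in metres and radians):
On the way, in this order (a step that is already met when the one before it is completed fails the run):
1. all tiles present lie flat on the brown base, painted face up, and the wedge is jammed under the layout's front edge with the edge fully up against its stop, the knob not yet at the line (angle between each of tile1, tile2, tile3's own z axis and vertical above 3 rad and x of tile1 in the frame of base between -0.052 and 0.052 m and y of tile1 in the frame of base between -0.097 and 0.097 m and z of tile1 in the frame of base between 0.011 and 0.0175 m and linear speed of each of tile1, tile2, tile3, wedge below 0.02 m/s and x of tile2 in the frame of base between -0.052 and 0.052 m and y of tile2 in the frame of base between -0.097 and 0.097 m and z of tile2 in the frame of base between 0.011 and 0.0175 m and x of tile3 in the frame of base between -0.052 and 0.052 m and y of tile3 in the frame of base between -0.097 and 0.097 m and z of tile3 in the frame of base between 0.011 and 0.0175 m and height (world z) of leaf_edge above 0.0205 m and contact force between wedge and leaf above 1.5 N and not (value of joint speed between 2.2 and 2.6 rad)), for 0.2 s.
2. the inner knob points at the yellow line (value of joint speed between 2.2 and 2.6 rad), for 0.2 s.
At the end, for the whole second after the job is handed in: Each tile present lies flat, painted face up, on the cork base (centre within 52 mm in x, 97 mm in y of its middle, not stacked); the layout edge is at least 20.5 mm up and bears on the wedge with over 1.5 N; the inner knob is at 2.4 +- 0.2 rad; all at rest (all of step 2 and angle between each of tile1, tile2, tile3's own z axis and vertical above 3 rad and x of tile1 in the frame of base between -0.052 and 0.052 m and y of tile1 in the frame of base between -0.097 and 0.097 m and z of tile1 in the frame of base between 0.011 and 0.0175 m and linear speed of each of tile1, tile2, tile3, wedge below 0.02 m/s and x of tile2 in the frame of base between -0.052 and 0.052 m and y of tile2 in the frame of base between -0.097 and 0.097 m and z of tile2 in the frame of base between 0.011 and 0.0175 m and x of tile3 in the frame of base between -0.052 and 0.052 m and y of tile3 in the frame of base between -0.097 and 0.097 m and z of tile3 in the frame of base between 0.011 and 0.0175 m and height (world z) of leaf_edge above 0.0205 m and contact force between wedge and leaf above 1.5 N and velocity of joint speed between -0.05 and 0.05 rad/s); the robot touches nothing.
It fails at once if the outer ring is turned by more than about 0.2 rad (distance of ring_mark from where it was at the start of the episode above 0.0056 m).
It fails at once if a bystander (railway cars, mug, screwdriver, tape, pier) is shifted by more than 40 mm (distance of any of red_car, grey_car, mug, driver, tape, pier from where it was at the start of the episode above 0.04 m).
Of tile1, tile2, tile3 only 2 to 3 are there at a start; the rules pass over those that are not, and their reading is None.
At some moment in a run one of wedge may be knocked a few centimetres aside while the robot is not near it.
Once in a run the grip may slacken for a moment while it holds something.
It also fails if it takes over 210 s, if anything falls off the work surface, if the arm or the gripper's body presses on something with over 40 N, if the wrist force passes 120 N, or if a joint passes its speed limit or range.

## Working session

There is one attempt and no reset: what is moved stays moved. The work goes in short steps, Python scripts to look and compute and a shell command to move; the robot and the scene stay as the last step left them, time stands still between calls to the robot, and variables do not carry over. Pictures are saved under pics/ and viewed, about 12 in all and at most 16, crops included, and the job is handed in when it is done.

```bash
ls; mkdir -p pics
python3 - <<'E'
from station import observe,eyes,r
import cv2,numpy as np
for n in ("scene","side"):
    f=eyes.grab_frame(n); cv2.imwrite(f"pics/{n}0.png",f["pixels"]); print(n,f["intrinsics"],f["R"],f["t"], -np.array(f["R"]).T@np.array(f["t"]))
print(observe(),r.tcp_to_grasp)
E
```

```text
pics
scene [[538.33586145   0.         281.36552364]
 [  0.         538.33586145 214.81176867]
 [  0.           0.           1.        ]] [[-0.47869697  0.87794546  0.00780876]
 [ 0.75416944  0.41572974 -0.50832788]
 [-0.44953049 -0.23744589 -0.86112821]] [ 233.24002459 -342.17638283 1837.51056353] [1195.72729379  373.79020742 1406.57306133]
side [[490.24272599   0.         282.22418069]
 [  0.         490.24272599 200.07894295]
 [  0.           0.           1.        ]] [[ 0.9703103  -0.24118805 -0.01806221]
 [-0.14923067 -0.53824372 -0.82947207]
 [ 0.19033688  0.80754073 -0.55825608]] [-496.90457344  148.40737256 1123.77469285] [ 290.40279119 -947.46193935  741.47862812]
{'time_s': 0.1, 'joints': array([ 1.07868310e+00,  3.79336473e-01,  1.73472439e+00, -3.79756830e-05,
        1.02849237e+00, -3.32785313e-02]), 'joint_vel': array([-0.00089408, -0.00146544, -0.00283161,  0.00069405,  0.00290187,
       -0.00088716]), 'joint_torque': array([-5.55813494e-04, -7.65047193e+01, -4.35292053e+01,  6.52350183e-02,
        3.98830615e-02,  1.04550617e-05]), 'tool_pos': array([309.86469133, 627.28660119, 213.36658974]), 'ee_rot': array([3.14159212e+00, 9.61123985e-04, 1.11198125e+00]), 'ft_force': array([ 0.18324462,  0.17843753, -0.34125366]), 'wrist_torque': array([-0.03395827,  0.06246707,  0.01601307]), 'gripper_width': 91.51763858238165} 18.8
```

View pics/scene0.png

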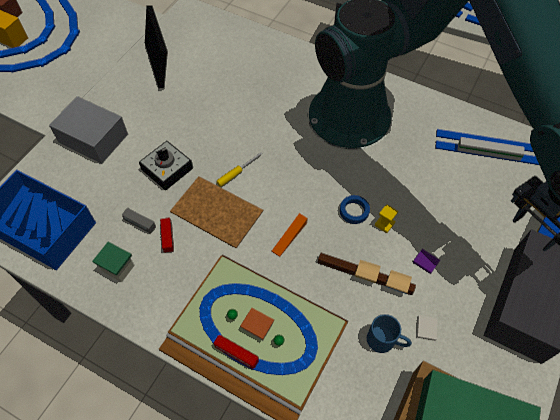

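View pics/side0.png

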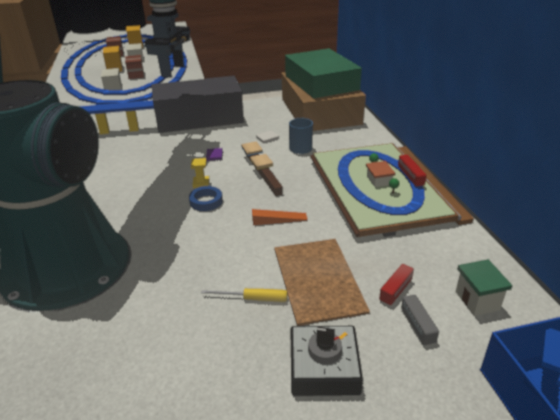

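Scene shows two plywood tiles on the batten (scene px ~(368,270) and (400,281)), and the batten's left end free. The wedge is at (290,234), base (216,211), controller (165,163) and layout front edge (163,345)–(222,257). Next I measure by masks.

```bash
cat > h.py <<'E'
from station import observe,eyes,r
import cv2,numpy as np
from scipy.spatial.transform import Rotation as Ro
def grab(n): return eyes.grab_frame(n)
def cast(f,px,z):
    px=np.atleast_2d(np.array(px,float)); K=f["intrinsics"]; R=np.array(f["R"]); t=np.array(f["t"])
    d=np.c_[(px-[K[0][2],K[1][2]])/K[0][0],np.ones(len(px))]@R; c=-R.T@t
    return c+d*((z-c[2])/d[:,2])[:,None]
def castw(f,px,z):
    px=np.atleast_2d(np.array(px,float)); K=np.array(f["intrinsics"]); R=np.array(f["R"]); t=np.array(f["t"])
    q=px-K[:2,2]; rr=np.hypot(*q.T); th=rr/K[0,0]; s=np.where(rr>1e-6,np.sin(th)/np.maximum(rr,1e-6),0)
    d=np.c_[q*s[:,None],np.cos(th)]@R; c=-R.T@t
    return c+d*((z-c[2])/d[:,2])[:,None]
def proj(f,X):
    K=f["intrinsics"]; c=np.array(f["R"])@X+f["t"]; return K[0][0]*c[0]/c[2]+K[0][2],K[1][1]*c[1]/c[2]+K[1][2]
def mask(img,lo,hi): return cv2.inRange(cv2.cvtColor(img,cv2.COLOR_BGR2HSV),lo,hi)
def blobs(m,roi,amin=60):
    q=np.zeros_like(m); x0,y0,x1,y1=roi; q[y0:y1,x0:x1]=m[y0:y1,x0:x1]
    return sorted([c for c in cv2.findContours(q,0,cv2.CHAIN_APPROX_NONE)[0] if cv2.contourArea(c)>amin],key=cv2.contourArea)[::-1]
def rect(f,c,z,cf=cast):
    P=cf(f,c[:,0,:],z)[:,:2].astype(np.float32); (ctr,wh,a)=cv2.minAreaRect(P); return np.round(ctr,1),np.round(wh,1),round(a,1)
def tool():
    s=observe(); print("t",round(s["time_s"],2),"pos",s["tool_pos"].round(1),"rpy",s["ee_rot"].round(3),"F",s["ft_force"].round(1),"w",round(s["gripper_width"],1)); return s
def to(X,s):  # world point -> travel cm in tool axes
    return (Ro.from_euler("xyz",s["ee_rot"]).inv().apply(np.array(X)-s["tool_pos"])/10).round(2)
E
python3 - <<'E'
from h import *
f=grab("scene");I=f["pixels"]
hsv=cv2.cvtColor(I,cv2.COLOR_BGR2HSV)
for n,p in dict(tile=(368,270),bat=(335,263),wedge=(290,234),base=(216,211),ctl=(150,170)).items(): print(n,hsv[p[1],p[0]])
m=mask(I,(5,40,150),(22,150,255))
for c in blobs(m,(350,255,420,300)): print("tile",rect(f,c,40))
m=mask(I,(0,60,15),(25,255,110))
for c in blobs(m,(310,245,420,300),40): print("bat",rect(f,c,28),c[:,0].min(0),c[:,0].max(0))
m=mask(I,(5,150,120),(15,255,255))
for c in blobs(m,(260,205,315,260)): print("wedge",rect(f,c,10))
m=mask(I,(5,80,50),(20,255,255))
for c in blobs(m,(165,170,270,250),500): print("base",rect(f,c,8))
c=blobs(mask(I,(0,0,0),(180,90,90)),(130,135,200,195),200)
for q in c: print("ctl",rect(f,q,45))
for p in [(163,334),(222,256),(348,321)]: print("layout",cast(f,p,32).round(0))
g=grab("side")
for p in [(313,150),(358,229)]: print("layout side",cast(g,p,32).round(0))
x=I[130:200,125:205]; y=I[240:300,310:420]
cv2.imwrite("pics/crops.png",np.vstack([cv2.resize(x,(640,560)) [:300],np.zeros((1,640,3),np.uint8)]) if 0 else cv2.resize(I[225:305,280:430],(800,427),interpolation=2))
cv2.imwrite("pics/ctl.png",cv2.resize(x,(640,560),interpolation=2))
E
```

```text
tile [ 18 121 184]
bat [ 13 203  69]
wedge [ 14 255 160]
base [ 16 161 127]
ctl [30 22 70]
tile (array([509.8, 381.4]), array([49.7, 59.1]), 7.0)
tile (array([521.6, 291.9]), array([49.1, 61.1]), 8.3)
bat (array([535.3, 256. ]), array([ 36.4, 208.3]), 8.2) [318 253] [388 286]
bat (array([511.4, 420.5]), array([34.1, 16.1]), 5.3) [407 283] [415 294]
wedge (array([512.1,  40.6]), array([ 29.6, 151.7]), 85.8)
base (array([ 547.3, -192.1]), array([241.6, 152.5]), 87.6)
ctl (array([ 502. , -403.2]), array([142.9, 136.2]), 76.0)
ctl (array([ 483.8, -423.5]), array([75.9, 61.4]), 62.9)
layout [[ 946. -103.   32.]]
layout [[678. -88.  32.]]
layout [[680. 307.  32.]]
layout side [[689. 319.  32.]]
layout side [[676. -88.  32.]]
```

View pics/ctl.png

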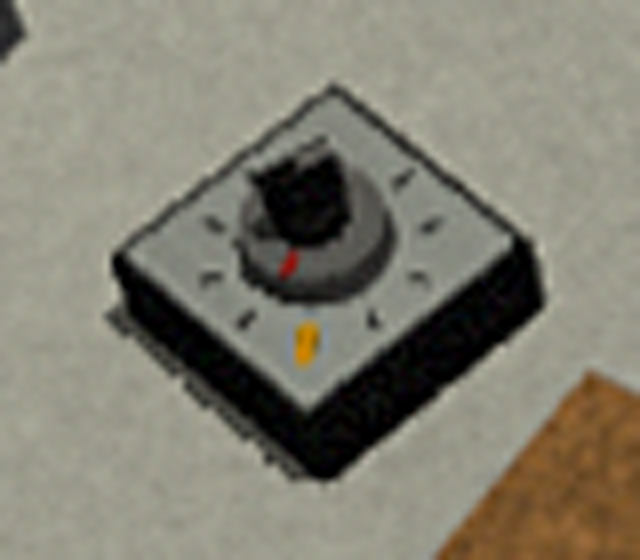

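Run:
```python
from h import *
s=tool(); print(to((523.2,280,115),s))
f=grab("scene")
for n,p in dict(pier=(388,224),mug=(383,350),tapec=(354,210),purple=(426,262)).items(): print(n,cast(f,p,0).round())
```

```text
t 0.2 pos [309.9 627.4 213.6] rpy [3.142e+00 1.000e-03 1.112e+00] F [-0.3 -0.  -0.4] w 91.1
[-21.7   34.51   9.87]
pier [[335. 282.   0.]]
mug [[696. 420.   0.]]
tapec [[339. 172.   0.]]
purple [[399. 428.   0.]]
```

```bash
python3 -m jog '{"travel":[[-21.7,34.5,9.87],[-21.7,34.5,9.87],[-21.7,34.5,9.87],[-21.7,34.5,9.87],[-21.7,34.5,9.87],[-21.7,34.5,9.87],[-21.7,34.5,9.87],[-21.7,34.5,9.87],[-21.7,34.5,9.87],[-21.7,34.5,9.87],[-21.7,34.5,9.87],[-21.7,34.5,9.87]],"roll":[56.2,56.2,56.2,56.2,56.2,56.2,56.2,56.2,56.2,56.2,56.2,56.2],"fingers":[1,1,1,1,1,1,1,1,1,1,1,1]}' 5
python3 - <<'E'
from h import *
s=tool(); print(to((523.2,280,24),s))
f=grab("wrist"); cv2.imwrite("pics/w1.png",f["pixels"]); print(f["intrinsics"])
m=mask(f["pixels"],(5,40,150),(22,150,255))
for c in blobs(m,(0,0,560,420),300): print(rect(f,c,40,castw),c[:,0].mean(0))
E
```

```text
time_s: 1.45
tool_pos: [522.8, 281.1, 115.4]
ee_rot: [3.141, -0.0, 0.132]
ft_force: [0.1, -0.3, -0.1]
gripper_width: 91.0
t 1.45 pos [522.8 281.1 115.4] rpy [ 3.141 -0.     0.132] F [ 0.1 -0.3 -0.1] w 91.0
[0.03 0.11 9.14]
[[325.1922621    0.         276.23053075]
 [  0.         325.1922621  203.41914505]
 [  0.           0.           1.        ]]
(array([510.7, 380.8]), array([51.1, 60.6]), 7.6) [276.01048951  82.5034965 ]
(array([521.8, 297. ]), array([50.4, 53.7]), 8.9) [276.74329502 190.57471264]
```

View pics/w1.png

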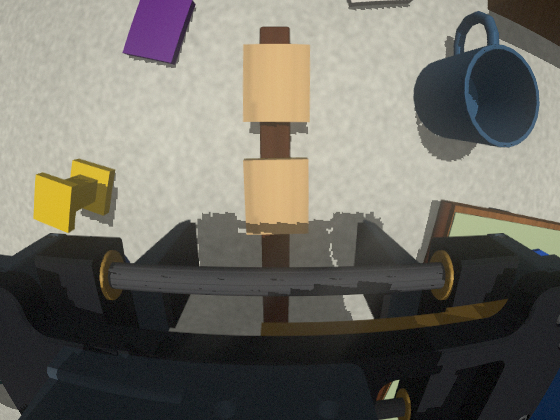

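Wrist view: tile ahead at (276,190), the second at (276,82), fingers straddling the near one; agrees with the measurement. Descend and grip.

```bash
python3 -m jog '{"travel":[[0,0.1,4.5],[0,0.1,9.1],[0,0.1,9.1],[0,0.1,9.1],[0,0.1,9.1],[0,0.1,9.1],[0,0.1,9.1],[0,0.1,9.1],[0,0.1,9.1],[0,0.1,9.1],[0,0.1,9.1]],"roll":[0,0,0,0,0,0,0,0,0,0,0],"fingers":[1,1,1,1,0.4,0.4,0.4,0.4,0.4,0.4,0.4]}' 6; python3 -c "
from h import *
s=tool(); print(to((523.2,280,24),s))"
```

```text
time_s: 2.6
tool_pos: [523.0, 280.2, 24.6]
ee_rot: [3.141, -0.0, 0.132]
ft_force: [-0.6, -0.1, 6.3]
gripper_width: 50.4
t 2.6 pos [523.  280.2  24.6] rpy [ 3.141 -0.     0.132] F [-0.6 -0.1  6.3] w 50.4
[0.01 0.02 0.06]
```

```bash
python3 -m jog '{"travel":[[0,0,-2.5],[0,0,-2.5],[0,4.6,-2.5],[0,9.2,-2.5],[0,13.8,-2.5],[0,13.8,-2.5],[0,13.8,-2.5]],"roll":[0,0,0,0,0,0,0],"fingers":[0.4,0.4,0.4,0.4,0.4,0.4,0.4]}'
python3 - <<'E'
from h import *
s=tool()
f=grab("side"); I=f["pixels"]; x,y=map(int,proj(f,s["tool_pos"])); cv2.imwrite("pics/s1.png",cv2.resize(I[y-60:y+40,x-70:x+70],(784,560),interpolation=2))
E
```

```text
time_s: 3.3
tool_pos: [541.2, 142.6, 49.3]
ee_rot: [3.142, 0.0, 0.13]
ft_force: [0.4, -0.1, -0.5]
gripper_width: 50.2
t 3.3 pos [541.2 142.6  49.3] rpy [3.142 0.    0.13 ] F [ 0.4 -0.1 -0.5] w 50.2
```

View pics/s1.png

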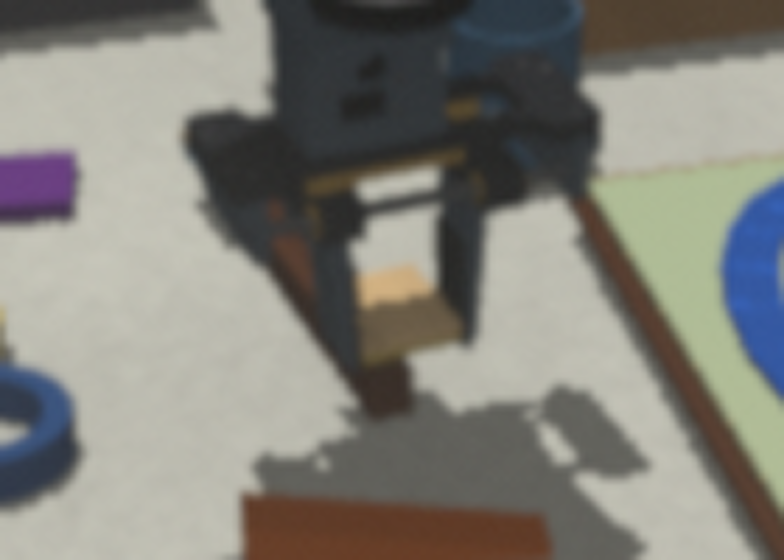

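Tile held level above the batten's free end. Now pivot it in the grip against the batten end's upper edge.

```bash
python3 -m jog '{"travel":[[0,2,0],[0,2,1.5],[0,2,2.5],[0,2,3.2],[0,2,3.8],[0,2,4.1],[0,1.5,4.1],[0,0.9,4.0],[0,0.3,4.0],[0,-0.2,4.0],[0,-0.5,4.0],[0,-0.5,4.0]],"roll":[0,0,0,0,0,0,0,0,0,0,0,0],"fingers":[0.4,0.4,0.4,0.4,0.4,0.4,0.4,0.4,0.4,0.4,0.4,0.4]}'
python3 - <<'E'
from h import *
s=tool()
f=grab("side"); I=f["pixels"]; x,y=map(int,proj(f,s["tool_pos"])); cv2.imwrite("pics/s2.png",cv2.resize(I[y-60:y+30,x-60:x+60],(600,450),interpolation=2))
E
```

```text
time_s: 4.55
tool_pos: [540.7, 149.0, 9.9]
ee_rot: [3.141, -0.001, 0.132]
ft_force: [0.1, -2.6, 3.7]
gripper_width: 49.8
t 4.55 pos [540.7 149.    9.9] rpy [ 3.141e+00 -1.000e-03  1.320e-01] F [ 0.1 -2.6  3.7] w 49.8
```

View pics/s2.png

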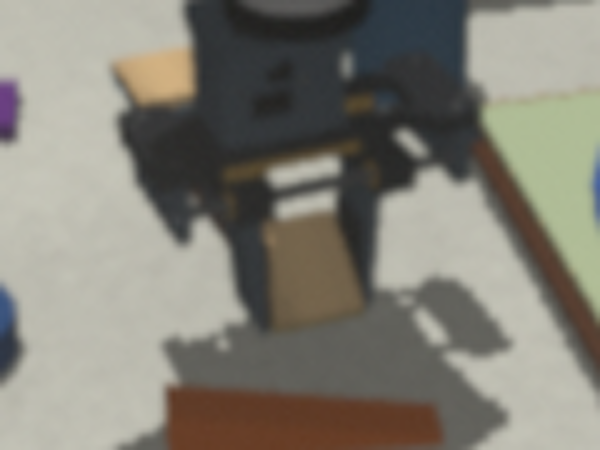

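```bash
python3 -m jog '{"travel":[[0,0.5,0],[0,0.6,0.2],[0,0.6,0.4],[0,0.6,0.5],[0,0.6,0.5]],"roll":[0,0,0,0,0],"fingers":[0.4,0.4,0.4,0.4,0.4]}'; python3 -m jog '{"travel":[[0,0,-2],[0,0,-5],[0,0,-9],[0,0,-9],[0,0,-9]],"roll":[0,0,0,0,0],"fingers":[0.4,0.4,0.4,0.4,0.4]}';python3 - <<'E'
from h import *
s=tool()
f=grab("side"); I=f["pixels"]; x,y=map(int,proj(f,s["tool_pos"])); a=cv2.resize(I[y-50:y+40,x-60:x+60],(600,450),interpolation=2)
f=grab("wrist"); b=cv2.resize(f["pixels"][160:340,190:370],(450,450)); cv2.imwrite("pics/s3.png",cv2.resize(np.hstack([a,b]),(800,343)))
E
```

```text
time_s: 5.1
tool_pos: [541.6, 142.9, 4.8]
ee_rot: [3.141, -0.001, 0.132]
ft_force: [-0.7, -2.2, 4.7]
gripper_width: 50.2
time_s: 5.6
tool_pos: [541.9, 143.0, 95.3]
ee_rot: [-3.142, -0.002, 0.132]
ft_force: [-0.0, -0.5, -1.2]
gripper_width: 50.1
t 5.6 pos [541.9 143.   95.3] rpy [-3.142e+00 -2.000e-03  1.320e-01] F [-0.  -0.5 -1.2] w 50.1
```

View pics/s3.png

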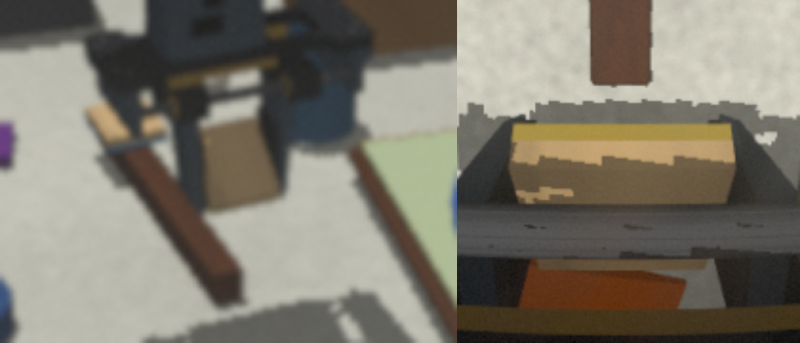

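Wrist view shows yellow painted layer facing tool −y, tile essentially upright. Carry it to the base.

```bash
python3 -c "
from h import *
s=tool(); print(to((547,-209,60),s),to((547,-209,13.5),s))"
```

```text
t 5.7 pos [540.8 142.8  93.8] rpy [3.141e+00 1.000e-03 1.320e-01] F [ 0.4  0.3 -0.9] w 49.8
[-4.   34.95  3.39] [-4.   34.95  8.04]
```

```bash
python3 -m jog '{"travel":[[0,4,0],[-1,9,0],[-1.5,14,0],[-2,19,1],[-2.5,23,2],[-3,27,3],[-3.5,31,3.4],[-4,33.5,3.4],[-4,34.95,3.4],[-4,34.95,4.0],[-4,34.95,4.0],[-4,34.95,4.0]],"roll":[0,2,4,6,8,9.9,9.9,9.9,9.9,9.9,9.9,9.9],"fingers":[0.4,0.4,0.4,0.4,0.4,0.4,0.4,0.4,0.4,0.4,0.4,0.4]}'; python3 -m jog '{"travel":[[0,0,2],[0,0,3],[0,0,3.7],[0,0,4],[0,0,4],[0,0,4]],"roll":[0,0,0,0,0,0],"fingers":[0.4,0.4,0.4,0.4,0.4,0.4]}'
```

```text
time_s: 6.9
tool_pos: [546.7, -207.6, 53.3]
ee_rot: [-3.141, 0.002, -0.04]
ft_force: [0.6, 0.1, 0.2]
gripper_width: 50.0
time_s: 7.5
tool_pos: [546.9, -207.7, 13.7]
ee_rot: [3.142, 0.002, -0.04]
ft_force: [-0.2, -0.5, -0.4]
gripper_width: 49.8
```

```bash
python3 -m jog '{"travel":[[0,0,0.1],[0,0,0.2],[0,0,0.2],[0,0,0.2]],"roll":[0,0,0,0],"fingers":[0.4,0.4,0.4,0.4]}'
python3 - <<'E'
from h import *
s=tool()
f=grab("side"); I=f["pixels"]; x,y=map(int,proj(f,s["tool_pos"])); a=cv2.resize(I[y-50:y+40,x-60:x+60],(600,450),interpolation=2)
f=grab("wrist"); b=cv2.resize(f["pixels"][160:340,190:370],(450,450)); cv2.imwrite("pics/s4.png",cv2.resize(np.hstack([a,b]),(800,343)))
E
```

```text
time_s: 7.9
tool_pos: [546.9, -207.7, 11.7]
ee_rot: [3.142, 0.002, -0.04]
ft_force: [-0.5, -0.4, -0.4]
gripper_width: 50.0
t 7.9 pos [ 546.9 -207.7   11.7] rpy [ 3.142e+00  2.000e-03 -4.000e-02] F [-0.5 -0.4 -0.4] w 50.0
```

View pics/s4.png

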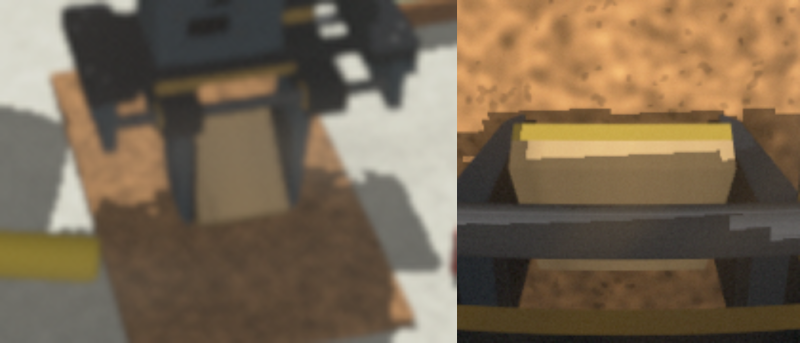

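```bash
python3 - <<'E'
from h import *
s=tool(); f=grab("wrist"); c=-np.array(f["R"]).T@f["t"]; print("cam rel TCP",to(c,s)*10)
u=lambda x,y:(190+x*180/450,160+y*180/450)   # crop coords (450 wide crop -> before .762 scale)
k=1050/800
for n,(x,y) in dict(yel=(625,124),top=(625,141),wood2=(625,204),bot=(625,270)).items():
    p=u((x*k)-600,y*450/343); P=castw(f,p,s["tool_pos"][2]+30); d=P[0]-c; d/=np.linalg.norm(d)
    tv=Ro.from_euler("xyz",s["ee_rot"]).inv().apply(d); print(n,np.round(p),"dir tool",tv.round(3), "at TCP-50/-4:",[ (to(c,s)*10+tv*((h-to(c,s)[2]*10)/tv[2])).round(1)[1] for h in (-50,-55,4)])
E
python3 -m jog '{"travel":[[0,0,0.1],[0,0,0.2],[0,0,0.3],[0,0,0.3]],"roll":[0,0,0,0],"fingers":[0.4,0.4,0.4,0.4]}'
```

```text
t 8.0 pos [ 546.9 -207.7   11.7] rpy [ 3.142e+00  2.000e-03 -4.000e-02] F [ 0.1  0.5 -1. ] w 50.2
cam rel TCP [   1.3  -72.4 -171.9]
yel [278. 225.] dir tool [0.006 0.32  0.947] at TCP-50/-4: [np.float64(-31.2), np.float64(-32.9), np.float64(-13.0)]
top [278. 234.] dir tool [0.006 0.346 0.938] at TCP-50/-4: [np.float64(-27.5), np.float64(-29.3), np.float64(-7.5)]
wood2 [278. 267.] dir tool [0.006 0.439 0.898] at TCP-50/-4: [np.float64(-12.8), np.float64(-15.2), np.float64(13.6)]
bot [278. 302.] dir tool [0.006 0.532 0.846] at TCP-50/-4: [np.float64(4.3), np.float64(1.1), np.float64(38.2)]
time_s: 8.45
tool_pos: [546.8, -207.7, 8.5]
ee_rot: [-3.142, 0.002, -0.04]
ft_force: [0.4, 0.9, -0.8]
gripper_width: 50.0
```

```bash
python3 -m jog '{"travel":[[0,0,-4],[0,0,-9],[0,-5,-9],[0,-10,-9],[0,-15,-9],[0,-20,-9],[0,-25,-9],[0,-30,-9],[0,-35,-9],[0,-40,-9],[0,-45,-9],[0,-45,-9]],"roll":[0,0,0,0,0,0,-2,-4,-6,-8,-9.9,-9.9],"fingers":[0.4,0.4,0.4,0.4,0.4,0.4,0.4,0.4,0.4,0.4,0.4,0.4]}'; python3 -c "
from h import *
s=tool(); print(to((498,470.4,95),s))"
```

```text
time_s: 9.65
tool_pos: [565.1, 246.9, 98.9]
ee_rot: [-3.14, 0.0, 0.138]
ft_force: [-1.2, -0.5, -1.6]
gripper_width: 49.7
t 9.65 pos [565.1 246.9  98.9] rpy [-3.14   0.     0.138] F [-1.2 -0.5 -1.6] w 49.7
[ -3.57 -23.06   0.42]
```

```bash
python3 -m jog '{"travel":[[-2,-4.5,0],[-3.5,-9,0],[-3.6,-13.8,0],[-3.6,-18,0],[-3.6,-21,0],[-3.6,-23.1,0],[-3.6,-23.1,3],[-3.6,-23.1,3.4],[-3.6,-23.1,3.4]],"roll":[0.3,0.3,0.3,0.3,0.3,0.3,0.3,0.3,0.3],"fingers":[0.4,0.4,0.4,0.4,0.4,0.4,0.4,0.4,0.4]}'
python3 - <<'E'
from h import *
s=tool()
f=grab("side"); I=f["pixels"]; x,y=map(int,proj(f,s["tool_pos"])); a=cv2.resize(I[y-50:y+40,x-60:x+60],(600,450),interpolation=2)
f=grab("wrist"); b=cv2.resize(f["pixels"][100:400,160:400],(360,450)); cv2.imwrite("pics/s5.png",cv2.resize(np.hstack([a,b]),(800,375)))
E
```

```text
time_s: 10.55
tool_pos: [497.2, 469.5, 64.2]
ee_rot: [3.141, 0.002, 0.132]
ft_force: [0.4, -1.3, -0.1]
gripper_width: 49.8
t 10.55 pos [497.2 469.5  64.2] rpy [3.141e+00 2.000e-03 1.320e-01] F [ 0.4 -1.3 -0.1] w 49.8
```

View pics/s5.png

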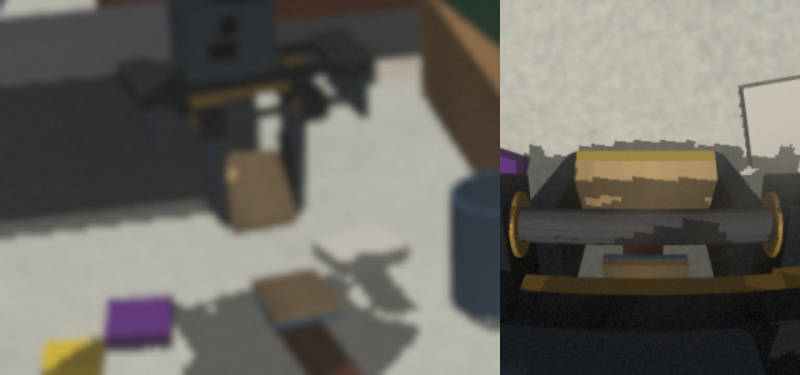

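```bash
python3 -m jog '{"travel":[[0,0,4],[0,0,5.2],[0,0.5,5.2],[0,1,5.2],[0,1.4,5.1],[0,1.8,5],[0,2.2,4.9],[0,2.6,4.8],[0,3.0,4.8],[0,3.3,4.8],[0,3.6,4.8],[0,3.6,4.8]],"roll":[0,0,0,0,0,0,0,0,0,0,0,0],"fingers":[0.4,0.4,0.4,0.4,0.4,0.4,0.4,0.4,0.4,0.4,0.4,0.4]}'
python3 - <<'E'
from h import *
s=tool()
f=grab("side"); I=f["pixels"]; x,y=map(int,proj(f,s["tool_pos"])); a=cv2.resize(I[y-50:y+40,x-60:x+60],(600,450),interpolation=2)
f=grab("wrist"); b=cv2.resize(f["pixels"][100:400,160:400],(360,450)); cv2.imwrite("pics/s6.png",cv2.resize(np.hstack([a,b]),(800,375)))
E
```

```text
time_s: 11.85
tool_pos: [503.6, 435.5, 19.5]
ee_rot: [-3.138, -0.002, 0.131]
ft_force: [-2.2, 5.9, 2.4]
gripper_width: 50.1
t 11.85 pos [503.6 435.5  19.5] rpy [-3.138e+00 -2.000e-03  1.310e-01] F [-2.2  5.9  2.4] w 50.1
```

View pics/s6.png

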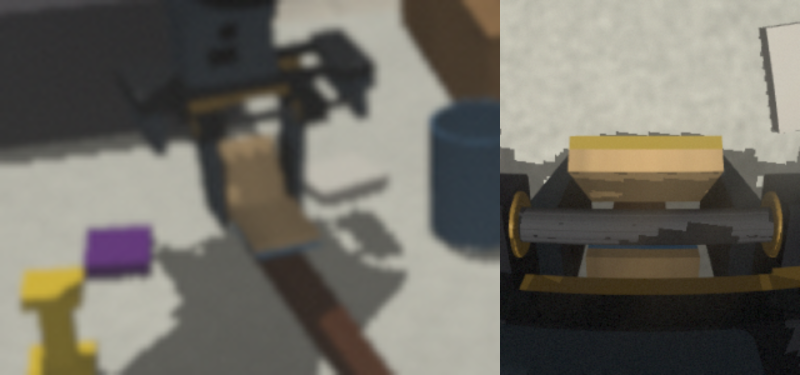

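```bash
cat >> h.py <<'E'
def rel(f,s,px):  # unit ray in tool axes and camera pos in tool axes (mm)
    c=-np.array(f["R"]).T@f["t"]; P=castw(f,px,0); d=P-c; d/=np.linalg.norm(d,axis=1)[:,None]
    T=Ro.from_euler("xyz",s["ee_rot"]).inv(); return T.apply(c-s["tool_pos"]),T.apply(d)
def prof(f,col=276,r0=170,r1=330):
    h=cv2.cvtColor(f["pixels"],cv2.COLOR_BGR2HSV)
    last=None
    for q in range(r0,r1,2): print(q,h[q,col],end="; ")
    print()
E
python3 - <<'E'
from h import *
s=tool(); f=grab("wrist"); prof(f,276,190,300)
h=cv2.cvtColor(f["pixels"],cv2.COLOR_BGR2HSV)
for row in (212,216,225,232,240,246): 
    m=(h[row,:,0]<35)&(h[row,:,1]>70)&(h[row,:,2]>60); xs=np.where(m)[0]; xs=xs[(xs>190)&(xs<370)]; 
    if len(xs)==0: continue
    c,d=rel(f,s,[(xs[0],row),(xs[-1],row)]); D=50/np.linalg.norm(d[0]-d[1]); print(row,xs[0],xs[-1],"D",D.round(0),(c+D*d.mean(0)).round(1))
E
```

```text
t 11.95 pos [503.7 435.5  19.5] rpy [-3.138e+00 -2.000e-03  1.320e-01] F [-0.9  4.   2.1] w 49.6
190 [ 27  23 199]; 192 [ 27  24 199]; 194 [ 26  22 196]; 196 [ 28  21 191]; 198 [ 28  21 192]; 200 [ 28  20 193]; 202 [ 22  25 192]; 204 [ 26  22 193]; 206 [ 23  24 192]; 208 [ 24  85 126]; 210 [ 23 148 179]; 212 [ 23 152 178]; 214 [ 23 154 177]; 216 [ 23 151 177]; 218 [ 23 149 180]; 220 [ 18 105 208]; 222 [ 18 106 209]; 224 [ 17 105 209]; 226 [ 18 104 208]; 228 [ 18 106 210]; 230 [ 18 108 207]; 232 [ 18 104 210]; 234 [ 18 107 207]; 236 [ 18 106 204]; 238 [ 19 104 123]; 240 [ 17 102 125]; 242 [ 17  98 127]; 244 [19 97 97]; 246 [21 99 93]; 248 [ 18 104  96]; 250 [17 96 96]; 252 [17 98 94]; 254 [18 93 96]; 256 [ 17 103  94]; 258 [ 18 107  93]; 260 [16 98 96]; 262 [14 93 66]; 264 [ 17 100  64]; 266 [17 96 61]; 268 [12 60 64]; 270 [13 62 66]; 272 [18 34 76]; 274 [11 38 74]; 276 [ 6 17 75]; 278 [20 19 79]; 280 [24 16 81]; 282 [13 22 82]; 284 [13 28 81]; 286 [25 19 79]; 288 [ 0  6 79]; 290 [20 45 51]; 292 [15 44 46]; 294 [15 45 45]; 296 [104  58  57]; 298 [104  99  67]; 
212 216 337 D 135.0 [  1.4 -34.7 -44.4]
216 216 337 D 135.0 [  1.4 -33.1 -44.9]
225 214 337 D 133.0 [  1.  -30.2 -48. ]
232 214 338 D 132.0 [  1.2 -27.9 -49.9]
240 217 336 D 138.0 [  1.5 -22.8 -45.8]
246 222 331 D 150.0 [  1.5 -15.6 -34.9]
```

Numerically the tile is at about 57° and has slipped in the pads. I'll lean it on the batten's free end, steepen it there, release, and regrasp across its thickness.

```bash
python3 -m jog '{"travel":[[0,-1.5,-1],[0,-1.5,-5],[0,-1.5,-9],[0,3,-9],[0,8,-9],[0,13,-9],[0,18,-9],[0,23,-9],[0,28,-9],[0,31.5,-9],[0,31.5,-9],[0,31.5,-9]],"roll":[0,0,0,0,0,0,0,0,0,0,0,0],"fingers":[0.4,0.4,0.4,0.4,0.4,0.4,0.4,0.4,0.4,0.4,0.4,0.4]}'; python3 -c "
from h import *
s=tool(); print(to((540+.131*30,153-.991*30,8.5),s), to((540+.131*12,153-.991*12,8.5),s))
f=grab('wrist'); c=blobs(mask(f['pixels'],(0,90,20),(18,255,120)),(230,0,330,210),100)
for q in c: P=castw(f,q[:,0],28); i=P[:,1].argmin(); print(P[i],P[P[:,1]<P[i,1]+4].mean(0))"
```

```text
time_s: 13.2
tool_pos: [545.5, 122.9, 109.3]
ee_rot: [-3.139, -0.003, 0.13]
ft_force: [-0.8, 0.1, -0.7]
gripper_width: 49.8
t 13.2 pos [545.5 122.9 109.3] rpy [-3.139e+00 -3.000e-03  1.300e-01] F [-0.8  0.1 -0.7] w 49.8
[-0.18 -0.03 10.08] [-0.18 -1.83 10.09]
[536.05834284 151.11245248  28.        ] [539.29305787 152.59037894  28.        ]
```

```bash
python3 -m jog '{"travel":[[-0.2,0,5],[-0.2,0,9],[-0.2,0,10],[-0.2,0,10],[-0.2,-0.5,10],[-0.2,-1,10],[-0.2,-1.4,10],[-0.2,-1.8,10],[-0.2,-1.8,10]],"roll":[0,0,0,0,0,0,0,0,0],"fingers":[0.4,0.4,0.4,0.4,0.4,0.4,0.4,0.4,0.4]}'
python3 - <<'E'
from h import *
s=tool(); f=grab("wrist"); cv2.imwrite("pics/w7raw.png",f["pixels"]); prof(f,276,180,292)
h=cv2.cvtColor(f["pixels"],cv2.COLOR_BGR2HSV)
for row in range(206,262,5): 
    m=(h[row,:,0]<35)&(h[row,:,1]>70)&(h[row,:,2]>50); xs=np.where(m)[0]; xs=xs[(xs>190)&(xs<370)]; 
    if len(xs)<50: continue
    c,d=rel(f,s,[(xs[0],row),(xs[-1],row)]); D=50/np.linalg.norm(d[0]-d[1]); print(row,h[row,276],xs[0],xs[-1],"D",D.round(0),(c+D*d.mean(0)).round(1))
E
```

```text
time_s: 14.15
tool_pos: [542.4, 142.0, 10.9]
ee_rot: [-3.139, -0.006, 0.132]
ft_force: [2.2, -3.5, 0.9]
gripper_width: 50.2
t 14.15 pos [542.4 142.   10.9] rpy [-3.139 -0.006  0.132] F [ 2.2 -3.5  0.9] w 50.2
180 [ 12 120  91]; 182 [ 12 123  91]; 184 [ 11 119  90]; 186 [ 11 126  89]; 188 [ 10 123  91]; 190 [ 12 130  90]; 192 [ 13 122  90]; 194 [ 12 127  90]; 196 [ 12 129  89]; 198 [ 10 123  95]; 200 [  9 123  93]; 202 [ 10 125  96]; 204 [ 11 126  93]; 206 [  9 126  91]; 208 [ 11 126  93]; 210 [ 10 127  92]; 212 [ 11 125  94]; 214 [ 11 134  93]; 216 [ 11 135  91]; 218 [ 12 133  92]; 220 [ 11 129  91]; 222 [ 12 132  89]; 224 [ 13 100  64]; 226 [ 21 147  99]; 228 [ 23 158 182]; 230 [ 23 160 180]; 232 [ 23 156 183]; 234 [ 23 157 182]; 236 [ 22 145 190]; 238 [ 18 108 215]; 240 [ 18 108 214]; 242 [ 18 106 217]; 244 [ 17 108 213]; 246 [ 18 106 211]; 248 [ 17 102 117]; 250 [ 19  95 115]; 252 [ 17 104 115]; 254 [ 18 107 114]; 256 [17 96 98]; 258 [ 19 103  97]; 260 [19 95 97]; 262 [ 19 105 100]; 264 [ 18  98 101]; 266 [18 90 99]; 268 [16 55 69]; 270 [18 34 74]; 272 [15 30 84]; 274 [13 23 78]; 276 [11 26 77]; 278 [25 18 86]; 280 [18 15 84]; 282 [30  9 88]; 284 [15 18 86]; 286 [40  9 85]; 288 [30  6 83]; 290 [15 12 83]; 
226 [ 21 147  99] 216 336 D 136.0 [  1.3 -28.8 -45. ]
231 [ 22 158 184] 216 336 D 136.0 [  1.3 -26.8 -45.7]
236 [ 22 145 190] 216 336 D 136.0 [  1.3 -24.8 -46.3]
241 [ 17 105 214] 216 337 D 135.0 [  1.5 -23.3 -48.1]
246 [ 18 106 211] 216 337 D 136.0 [  1.5 -21.3 -48.8]
251 [ 17 104 115] 215 337 D 135.0 [  1.3 -19.8 -50.5]
256 [17 96 98] 217 335 D 139.0 [  1.3 -16.  -47. ]
261 [ 17 103  99] 221 331 D 149.0 [  1.3  -9.7 -38.6]
```

```bash
python3 -m jog '{"travel":[[0,-0.4,0],[0,-0.8,0],[0,-1.2,0],[0,-1.6,0],[0,-1.6,0],[0,0.8,-1],[0,0.8,-5],[0,0.8,-9],[0,-4,-9],[0,-9,-9],[0,-14,-9],[0,-19,-9]],"roll":[0,0,0,0,0,0,0,0,0,0,0,0],"fingers":[0.4,0.4,0.4,0.4,0.4,0.4,0.4,0.4,0.4,0.4,0.4,0.4]}';  python3 -c "
from h import *
s=tool(); print(to((503.3-.131*40,430.7+.991*40,95),s))"
```

```text
time_s: 15.4
tool_pos: [516.6, 332.3, 102.5]
ee_rot: [-3.138, -0.007, 0.132]
ft_force: [1.2, 0.2, -0.7]
gripper_width: 49.7
t 15.4 pos [516.6 332.3 102.5] rpy [-3.138 -0.007  0.132] F [ 1.2  0.2 -0.7] w 49.7
[ -0.03 -13.93   0.8 ]
```

```bash
python3 -m jog '{"travel":[[0,-4.5,0],[0,-9,0],[0,-13.9,0],[0,-13.9,4],[0,-13.9,8.6],[0,-13.9,8.8],[0,-13.3,8.8],[0,-12.7,8.8],[0,-12.1,8.7],[0,-11.5,8.6],[0,-10.9,8.5],[0,-10.4,8.4]],"roll":[0,0,0,0,0,0,0,0,0,0,0,0],"fingers":[0.4,0.4,0.4,0.4,0.4,0.4,0.4,0.4,0.4,0.4,0.4,0.4]}'
cat >> h.py <<'E'
def tilt():
    s=tool(); f=grab("wrist"); h=cv2.cvtColor(f["pixels"],cv2.COLOR_BGR2HSV)
    for row in range(190,266,5):
        m=(h[row,:,0]>13)&(h[row,:,0]<115)&(h[row,:,1]>70)&(h[row,:,2]>50); xs=np.where(m)[0]; xs=xs[(xs>190)&(xs<370)]
        if len(xs)<50: continue
        c,d=rel(f,s,[(xs[0],row),(xs[-1],row)]); D=50/np.linalg.norm(d[0]-d[1]); print(row,h[row,276],xs[0],xs[-1],"D",D.round(0),(c+D*d.mean(0)).round(1))
    return s,f
E
python3 -c "
from h import *
tilt()"
```

```text
time_s: 16.6
tool_pos: [504.7, 436.5, 22.1]
ee_rot: [-3.135, -0.01, 0.131]
ft_force: [-5.0, 5.9, 1.5]
gripper_width: 50.0
t 16.6 pos [504.7 436.5  22.1] rpy [-3.135 -0.01   0.131] F [-5.   5.9  1.5] w 50.0
235 [ 22 144 188] 212 340 D 128.0 [  1.3 -28.2 -54.2]
240 [ 23 146 187] 212 340 D 128.0 [  1.3 -26.4 -54.8]
245 [ 18 104 210] 212 340 D 128.0 [  1.3 -24.5 -55.5]
250 [ 18 105 112] 212 340 D 128.0 [  1.3 -22.7 -56.2]
255 [ 17 100 115] 212 341 D 127.0 [  1.4 -21.2 -57.8]
260 [ 18  98 112] 212 340 D 129.0 [  1.3 -19.  -57.6]
265 [ 18 101  83] 231 340 D 151.0 [  5.6  -7.5 -38.1]
```

```bash
python3 -m jog '{"travel":[[0,-1.5,-1],[0,-1.5,-5],[0,-1.5,-9],[0,3,-9],[0,8,-9],[0,13,-9],[0,18,-9],[0,23,-9],[0,28,-9],[0,31.5,-9],[0,31.5,-9],[0,31.5,-9]],"roll":[0,0,0,0,0,0,0,0,0,0,0,0],"fingers":[0.4,0.4,0.4,0.4,0.4,0.4,0.4,0.4,0.4,0.4,0.4,0.4]}'; python3 -c "
from h import *
s=tool(); print(to((540+.131*28,153-.991*28,3.5),s), to((540+.131*15,153-.991*15,2.5),s))"
```

```text
time_s: 17.85
tool_pos: [546.2, 122.8, 112.2]
ee_rot: [-3.135, -0.013, 0.129]
ft_force: [-0.4, 0.1, 0.2]
gripper_width: 50.2
t 17.85 pos [546.2 122.8 112.2] rpy [-3.135 -0.013  0.129] F [-0.4  0.1  0.2] w 50.2
[-0.36 -0.2  10.87] [-0.37 -1.5  10.98]
```

```bash
python3 -m jog '{"travel":[[-0.36,-0.2,5],[-0.36,-0.2,9],[-0.36,-0.2,10.6],[-0.36,-0.2,10.9],[-0.36,-0.6,10.9],[-0.36,-1,10.9],[-0.36,-1.3,10.9],[-0.36,-1.6,10.9],[-0.36,-1.6,10.9]],"roll":[0,0,0,0,0,0,0,0,0],"fingers":[0.4,0.4,0.4,0.4,0.4,0.4,0.4,0.4,0.4]}'; python3 -c "
from h import *
tilt()"
```

```text
time_s: 18.75
tool_pos: [542.9, 139.4, 4.5]
ee_rot: [-3.135, -0.015, 0.129]
ft_force: [1.4, -3.6, 1.6]
gripper_width: 50.2
t 18.75 pos [542.9 139.4   4.5] rpy [-3.135 -0.015  0.129] F [ 1.4 -3.6  1.6] w 50.2
240 [ 23 149 202] 212 340 D 128.0 [  1.2 -26.4 -54.8]
245 [ 23 153 197] 212 340 D 128.0 [  1.2 -24.5 -55.5]
250 [ 20 112 114] 212 340 D 128.0 [  1.2 -22.7 -56.2]
255 [ 18 102 117] 212 340 D 128.0 [  1.3 -20.8 -56.9]
260 [ 18  99 118] 212 340 D 129.0 [  1.3 -19.  -57.6]
265 [ 19 105 117] 212 369 D 105.0 [  5.8 -27.5 -80. ]
```

```bash
python3 -m jog '{"travel":[[0,0,0.15],[0,0,0.3],[0,0,0.3],[0,0,0.3],[0,0,0.3],[0,0,0.3],[0,0,0.3]],"roll":[0,0,0,0,0,0,0],"fingers":[0.4,0.4,0.4,0.6,0.8,0.8,0.8]}'; python3 -m jog '{"travel":[[0,0,-2],[0,0,-6],[0,0,-11],[0,0,-14],[0,0,-14]],"roll":[0,0,0,0,0],"fingers":[0.8,0.8,0.8,0.8,0.8]}'
python3 - <<'E'
from h import *
s=tool()
f=grab("side"); I=f["pixels"]; x,y=map(int,proj(f,np.array([541,148,20]))); a=cv2.resize(I[y-45:y+45,x-60:x+60],(600,450),interpolation=2)
f=grab("wrist"); b=cv2.resize(f["pixels"][100:400,160:400],(360,450)); cv2.imwrite("pics/s8.png",cv2.resize(np.hstack([a,b]),(800,375)))
E
```

```text
time_s: 19.5
tool_pos: [542.9, 139.5, 1.5]
ee_rot: [-3.135, -0.015, 0.129]
ft_force: [0.2, -0.4, 0.3]
gripper_width: 72.8
time_s: 20.0
tool_pos: [543.3, 138.9, 145.7]
ee_rot: [-3.134, -0.022, 0.129]
ft_force: [0.7, -0.3, -0.4]
gripper_width: 73.0
t 20.0 pos [543.3 138.9 145.7] rpy [-3.134 -0.022  0.129] F [ 0.7 -0.3 -0.4] w 73.0
```

View pics/s8.png

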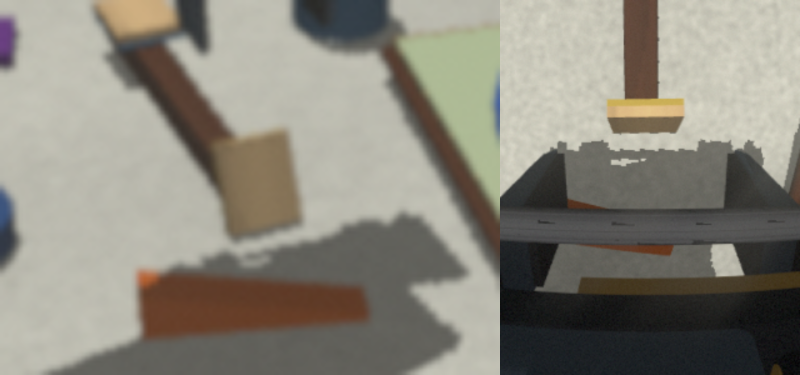

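Tile leans at ~70° on the batten end (side crop (258,183)). Regrasp across its thickness with the tool rolled 90°.

```bash
python3 -m jog '{"travel":[[0,-1.1,0],[0,-1.1,0],[0,-1.1,0],[0,-1.1,0],[0,-1.1,0],[0,-1.1,0],[0,-1.1,0],[0,-1.1,0],[0,-1.1,0],[0,-1.1,0],[0,-1.1,0],[0,-1.1,0]],"roll":[8,16,24,32,40,48,56,64,72,80,88,90],"fingers":[1,1,1,1,1,1,1,1,1,1,1,1]}' 15; python3 -c "
from h import *
s=tool(); print(to((540.4,150,33),s))"
```

```text
time_s: 21.3
tool_pos: [538.6, 149.1, 139.8]
ee_rot: [-3.129, 0.007, -1.447]
ft_force: [0.2, 0.3, 0.2]
gripper_width: 91.0
t 21.3 pos [538.6 149.1 139.8] rpy [-3.129  0.007 -1.447] F [0.2 0.3 0.2] w 91.0
[-0.   -0.05 10.68]
```

```bash
python3 -m jog '{"travel":[[0,0,5],[0,0,9],[0,0,10.7],[0,0,10.7],[0,0,10.7],[0,0,10.7],[0,0,10.7],[0,0,10.7],[0,0,10.7],[0,0,10.7],[0,0,10.7]],"roll":[0,0,0,0,0,0,0,0,0,0,0],"fingers":[1,1,1,1,0.6,0.4,0.2,0,0,0,0]}'; python3 -m jog '{"travel":[[0,0,0],[0,0,-2],[0,0,-5],[0,0,-8],[0,0,-8]],"roll":[0,0,0,0,0],"fingers":[0,0,0,0,0]}';python3 - <<'E'
from h import *
s=tool(); print(to((547,-209,60),s))
f=grab("side"); I=f["pixels"]; x,y=map(int,proj(f,s["tool_pos"])); a=cv2.resize(I[y-45:y+45,x-60:x+60],(600,450),interpolation=2)
cv2.imwrite("pics/s9.png",a)
E
```

```text
time_s: 22.4
tool_pos: [540.0, 150.0, 33.0]
ee_rot: [-3.128, 0.007, -1.447]
ft_force: [0.2, -0.4, 0.2]
gripper_width: 38.2
time_s: 22.9
tool_pos: [541.0, 149.8, 116.5]
ee_rot: [-3.123, 0.007, -1.447]
ft_force: [0.7, -0.1, -1.1]
gripper_width: 0.7
t 22.9 pos [541.  149.8 116.5] rpy [-3.123  0.007 -1.447] F [ 0.7 -0.1 -1.1] w 0.7
[35.72  3.95  5.32]
```

View pics/s9.png

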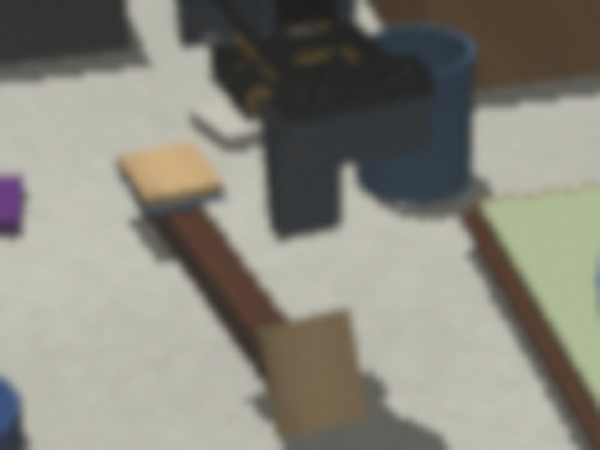

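Fingers hadn't closed before lifting; the tile still leans untouched (it is at (315,375)). Repeat with more closing time.

```bash
python3 -m jog '{"travel":[[0,0,0],[0,0,0],[0,0,0],[0,0,0],[0,0,0],[0,0,0],[0,0,0],[0,0,0],[0,0,0],[0,0,4],[0,0,8.3],[0,0,8.3]],"roll":[0,0,0,0,0,0,0,0,0,0,0,0],"fingers":[0.75,0.75,0.75,0.75,0.75,0.75,0.75,0.75,0.75,0.75,0.75,0.75]}'; python3 -m jog '{"travel":[[0,0,0],[0,0,0],[0,0,0],[0,0,0],[0,0,0],[0,0,0],[0,0,0],[0,0,0],[0,0,0],[0,0,0],[0,0,0],[0,0,0]],"roll":[0,0,0,0,0,0,0,0,0,0,0,0],"fingers":[0.05,0.05,0.05,0.05,0.05,0.05,0.05,0.05,0.05,0.05,0.05,0.05]}' 15
```

```text
time_s: 24.15
tool_pos: [542.7, 150.6, 29.8]
ee_rot: [-3.123, 0.007, -1.448]
ft_force: [-0.3, -0.8, 1.3]
gripper_width: 68.3
time_s: 25.35
tool_pos: [543.0, 150.4, 30.2]
ee_rot: [-3.123, 0.007, -1.448]
ft_force: [-0.7, -3.3, 6.4]
gripper_width: 23.1
```

```bash
python3 -m jog '{"travel":[[0,0,-0.2],[0,0,-0.3],[0,0,-0.3],[0,0,-0.3],[0,0,-0.3],[0,0,-0.3]],"roll":[0,0,0,0,0,0],"fingers":[0.05,0.05,0.05,0.05,0.05,0.05]}' 25
```

```text
time_s: 25.95
tool_pos: [543.5, 149.6, 33.6]
ee_rot: [-3.122, 0.006, -1.447]
ft_force: [1.1, -12.6, 5.8]
gripper_width: 17.0
```

```bash
python3 -m jog '{"travel":[[0.3,0,0],[0.5,0,-0.2],[0.6,0,-0.4],[0.6,0,-0.4],[0.6,0,-0.4]],"roll":[0,0,0,0,0],"fingers":[0.05,0.05,0.05,0.05,0.05]}' 25; python3 -m jog '{"travel":[[0,0,-2],[0,0,-5],[0,0,-8],[0,0,-8],[0,0,-8]],"roll":[0,0,0,0,0],"fingers":[0.05,0.05,0.05,0.05,0.05]}';python3 -c "
from h import *
s=tool(); print(to((547,-209,100),s))"
```

```text
time_s: 26.45
tool_pos: [544.2, 143.8, 37.7]
ee_rot: [-3.122, 0.006, -1.447]
ft_force: [0.1, -0.1, -0.5]
gripper_width: 11.6
time_s: 26.95
tool_pos: [542.9, 143.3, 118.0]
ee_rot: [-3.121, 0.006, -1.447]
ft_force: [-0.0, -0.7, -1.4]
gripper_width: 11.9
t 26.95 pos [542.9 143.3 118. ] rpy [-3.121  0.006 -1.447] F [-0.  -0.7 -1.4] w 11.9
[35.02  3.99  1.5 ]
```

```bash
python3 -m jog '{"travel":[[4,0.5,0],[8.5,1,0],[13,1.5,0],[17.5,2,0],[22,2.5,0],[26.5,3,0],[30.5,3.5,0],[33.5,4,0],[35,4,1],[35,4,3],[35,4,6],[35,4,6.5]],"roll":[1,2,3,4,5,6,7,8,9.4,9.4,9.4,9.4],"fingers":[0.05,0.05,0.05,0.05,0.05,0.05,0.05,0.05,0.05,0.05,0.05,0.05]}'; python3 -m jog '{"travel":[[0,0,0.3],[0,0,0.6],[0,0,0.6],[0,0,0.6]],"roll":[0,0,0,0],"fingers":[0.05,0.05,0.05,0.05]}'
```

```text
time_s: 28.15
tool_pos: [545.5, -206.9, 45.9]
ee_rot: [-3.128, 0.012, -1.611]
ft_force: [-0.9, -1.0, -0.9]
gripper_width: 11.6
time_s: 28.55
tool_pos: [546.1, -206.7, 40.7]
ee_rot: [-3.127, 0.011, -1.611]
ft_force: [0.4, 0.0, -0.1]
gripper_width: 11.4
```

```bash
for i in 1 2 3; do python3 -m jog '{"travel":[[0,0,0.1],[0,0,0.2],[0,0,0.2]],"roll":[0,0,0],"fingers":[0.05,0.05,0.05]}' | grep -E "pos|force"; done
```

```text
tool_pos: [546.6, -206.7, 40.0]
ft_force: [-6.9, 4.1, 22.2]
tool_pos: [546.9, -206.7, 39.7]
ft_force: [-10.3, 2.8, 29.2]
tool_pos: [547.2, -206.8, 39.4]
ft_force: [-11.1, 3.6, 30.4]
```

```bash
python3 -m jog '{"travel":[[0,0,-0.06],[0,0,-0.06],[0,0,-0.06]],"roll":[0,0,0],"fingers":[0.05,0.05,0.05]}' | grep -E "pos|force"; python3 -m jog '{"travel":[[0,0,0],[0,0,0],[0,0,0],[0,0,0],[0,0,0],[0,0,0],[0,0,-3],[0,0,-6],[0,0,-6]],"roll":[0,0,0,0,0,0,0,0,0],"fingers":[0.4,0.4,0.4,0.4,0.4,0.4,0.4,0.4,0.4]}'
python3 - <<'E'
from h import *
s=tool()
for n in("scene",):
  f=grab(n); I=f["pixels"]
  x,y=map(int,proj(f,np.array([547,-207,40]))); cv2.imwrite("pics/t1.png",I[y-60:y+60,x-60:x+60])
f=grab("wrist"); m=mask(f["pixels"],(19,90,80),(30,255,255)); 
for c in blobs(m,(0,0,560,420),60): print(rect(f,c,60,castw),cv2.boundingRect(c))
E
```

```text
tool_pos: [547.2, -206.8, 40.0]
ft_force: [-0.3, -0.3, -0.6]
time_s: 30.65
tool_pos: [548.3, -208.3, 103.5]
ee_rot: [-3.121, 0.01, -1.61]
ft_force: [0.5, -0.4, 0.2]
gripper_width: 36.3
t 30.65 pos [ 548.3 -208.3  103.5] rpy [-3.121  0.01  -1.61 ] F [ 0.5 -0.4  0.2] w 36.3
(array([ 474.1, -176.7]), array([158.4,  37.1]), 89.7) (151, 296, 191, 40)
(array([ 461. , -312.1]), array([75.2, 15.7]), 88.4) (363, 310, 81, 22)
(array([ 549.2, -202.9]), array([ 8. , 63.1]), 85.3) (265, 181, 13, 87)
(array([ 507.1, -145.4]), array([ 7.9, 45.2]), 77.0) (192, 254, 13, 53)
(array([ 502.4, -266.2]), array([44.3,  5.5]), 3.1) (353, 255, 8, 52)
```

```bash
python3 -m jog '{"travel":[[-3,0,-1],[-5,0,-1],[-5,0,2],[-5,0,5.2],[-5,0,5.2],[-3,0,5.2],[-1.5,0,5.2],[-0.5,0,5.2],[0.3,0,5.2],[0.8,0,5.2],[0.8,0,2],[0.8,0,-2]],"roll":[0,0,0,0,0,0,0,0,0,0,0,0],"fingers":[0,0,0,0,0,0,0,0,0,0,0,0]}'
python3 - <<'E'
from h import *
f=grab("scene"); I=f["pixels"]; cv2.imwrite("pics/t2.png",cv2.resize(I[150:280,120:320],(800,520)))
h=cv2.cvtColor(I,cv2.COLOR_BGR2HSV)
m=mask(I,(20,90,120),(30,255,255))
for c in blobs(m,(165,170,270,250),60): print(rect(f,c,20),cv2.boundingRect(c))
E
```

```text
time_s: 31.95
tool_pos: [544.6, -215.4, 119.8]
ee_rot: [-3.128, 0.012, -1.611]
ft_force: [0.4, 0.3, -0.7]
gripper_width: 0.7
```

View pics/t2.png

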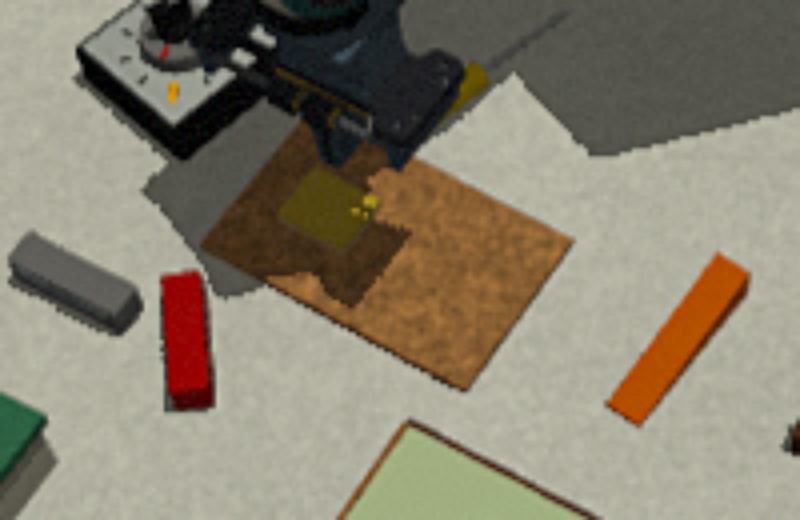

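Yellow tile lies painted side up on the base (crop (328,207)). Now the light-blue tile, this time gripping only its end (less torsional grip).

```bash
python3 -c "
from h import *
s=tool(); print(to((514.3,347.7,120),s))"
python3 -m jog '{"travel":[[0,0,-1],[0,0,-1],[-5,0,-1],[-10,0,-1],[-15,0,-1],[-20,0,-1],[-25,0,-1],[-30,0,-1],[-35,0,-1],[-40,0,-1],[-45,0,-1],[-50,0,-1]],"roll":[-8.3,-16.6,-25,-33.3,-41.6,-50,-58,-66,-74,-82,-90,-98],"fingers":[1,1,1,1,1,1,1,1,1,1,1,1]}' 6;  python3 -c "
from h import *
s=tool(); print(to((514.3,347.7,110),s), np.degrees(s['ee_rot'][2]-.131))
f=grab('scene')
c=blobs(mask(f['pixels'],(20,90,80),(30,255,255)),(165,170,270,250),60)
for q in c: print('tile3',rect(f,q,20))
c=blobs(mask(f['pixels'],(5,40,150),(22,150,255)),(350,255,420,300))
for q in c: print('tile2',rect(f,q,40))"
```

```text
t 32.0 pos [ 548.1 -216.8  127. ] rpy [-3.12   0.009 -1.611] F [ 6.7 -2.4  7.2] w 0.7
[-56.27   5.64   1.09]
time_s: 33.2
tool_pos: [567.4, 285.0, 141.7]
ee_rot: [-3.136, -0.023, 0.106]
ft_force: [0.4, -0.9, 0.2]
gripper_width: 90.4
t 33.2 pos [567.4 285.  141.7] rpy [-3.136 -0.023  0.106] F [ 0.4 -0.9  0.2] w 90.4
[-4.69 -6.78  3.11] -1.4396013938991017
tile3 (array([ 547.1, -242.6]), array([62.7, 52.8]), 87.3)
tile3 (array([ 427.5, -220.9]), array([27.6, 91.6]), 70.2)
tile2 (array([510.1, 380.9]), array([49.7, 60.5]), 7.6)
```

```bash
python3 -m jog '{"travel":[[-2,-3,0],[-4,-6,0],[-4.7,-6.8,3],[-4.7,-6.8,3],[-4.7,-6.8,3]],"roll":[-1.4,-1.4,-1.4,-1.4,-1.4],"fingers":[1,1,1,1,1]}' 6;  python3 -c "
from h import *
s=tool(); print(to((514.3,347.7,26),s))"
```

```text
time_s: 33.75
tool_pos: [514.0, 352.8, 111.7]
ee_rot: [-3.135, -0.024, 0.142]
ft_force: [0.3, 0.4, -0.5]
gripper_width: 91.5
t 33.75 pos [514.  352.8 111.7] rpy [-3.135 -0.024  0.142] F [ 0.3  0.4 -0.5] w 91.5
[-0.25  0.56  8.56]
```

```bash
python3 -m jog '{"travel":[[-0.25,0.56,4.5],[-0.25,0.56,8.5],[-0.25,0.56,8.5],[-0.25,0.56,8.5],[-0.25,0.56,8.5],[-0.25,0.56,8.5],[-0.25,0.56,8.5],[-0.25,0.56,8.5],[-0.25,0.56,8.5],[-0.25,0.56,8.5],[-0.25,0.56,8.5],[-0.25,0.56,8.5]],"roll":[0.5,0.5,0.5,0.5,0.5,0.5,0.5,0.5,0.5,0.5,0.5,0.5],"fingers":[1,1,1,0.4,0.4,0.4,0.4,0.4,0.4,0.4,0.4,0.4]}' 6;  python3 -m jog '{"travel":[[0,0,-2],[0,0,-4],[0,0,-4],[0,4,-4],[0,8,-4]],"roll":[0,0,0,0,0],"fingers":[0.4,0.4,0.4,0.4,0.4]}';  python3 -c "
from h import *
s,f=tilt(); print(to((540+.131*54,153-.991*54,66),s)); cv2.imwrite('pics/w10.png',cv2.resize(f['pixels'],(400,300)))"
```

```text
time_s: 34.95
tool_pos: [514.5, 347.9, 27.2]
ee_rot: [-3.135, -0.024, 0.133]
ft_force: [-2.0, -1.9, 7.8]
gripper_width: 50.0
time_s: 35.45
tool_pos: [523.8, 267.8, 66.1]
ee_rot: [-3.135, -0.024, 0.135]
ft_force: [0.4, 0.9, -1.2]
gripper_width: 49.8
t 35.45 pos [523.8 267.8  66.1] rpy [-3.135 -0.024  0.135] F [ 0.4  0.9 -1.2] w 49.8
190 [ 19 107 222] 227 325 D 167.0 [  1.3 -36.6 -11. ]
195 [ 19 109 219] 227 325 D 167.0 [  1.3 -34.1 -11.6]
200 [ 19 108 222] 227 325 D 167.0 [  1.3 -31.6 -12.2]
205 [ 18 107 221] 227 324 D 168.0 [  1.  -28.7 -11.2]
210 [ 17 107 222] 228 324 D 170.0 [  1.3 -25.7 -10.2]
215 [ 18 104 221] 228 324 D 170.0 [  1.3 -23.2 -10.9]
220 [ 18 106 219] 228 324 D 170.0 [  1.3 -20.7 -11.7]
225 [ 18 108 219] 228 327 D 165.0 [  2.  -19.9 -17.3]
230 [ 17 107 219] 225 330 D 156.0 [  2.  -20.6 -27. ]
235 [ 18 107 205] 226 325 D 165.0 [  1.  -15.1 -18.9]
240 [ 17 104 120] 229 333 D 157.0 [  3.7 -15.6 -27.2]
245 [ 18 107 119] 229 327 D 167.0 [  2.3  -9.7 -19. ]
250 [ 19 111 115] 229 325 D 171.0 [  1.8  -5.9 -16.7]
[ 0.04 16.99 -0.11]
```

View pics/w10.png

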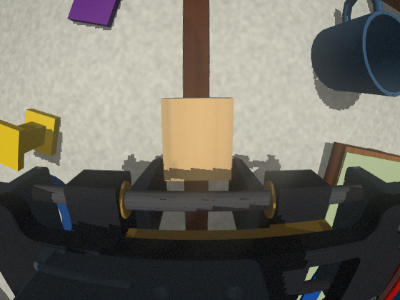

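```bash
python3 -m jog '{"travel":[[0,4.5,0],[0,9,0],[0,13.5,0],[0,17,0],[0,17,0],[0,17,2.5],[0,17,4],[0,17,4.6],[0,17,5.2],[0,17,5.8],[0,17,6.2],[0,17,6.2]],"roll":[0,0,0,0,0,0,0,0,0,0,0,0],"fingers":[0.4,0.4,0.4,0.4,0.4,0.4,0.4,0.4,0.4,0.4,0.4,0.4]}'; python3 -m jog '{"travel":[[0,-0.5,0],[0,-1,0],[0,-1.5,0],[0,-2,-0.1],[0,-2.4,-0.1],[0,-2.8,-0.1],[0,-3.2,-0.1],[0,-3.2,-0.1]],"roll":[0,0,0,0,0,0,0,0],"fingers":[0.4,0.4,0.4,0.4,0.4,0.4,0.4,0.4]}';  python3 -c "
from h import *
tilt()"
```

```text
time_s: 36.7
tool_pos: [547.4, 95.0, 2.3]
ee_rot: [-3.136, -0.022, 0.133]
ft_force: [-0.5, -0.0, -0.9]
gripper_width: 50.0
time_s: 37.5
tool_pos: [543.0, 127.2, 3.5]
ee_rot: [-3.136, -0.022, 0.133]
ft_force: [-0.6, -0.9, 1.0]
gripper_width: 49.8
t 37.5 pos [543.  127.2   3.5] rpy [-3.136 -0.022  0.133] F [-0.6 -0.9  1. ] w 49.8
210 [103 124 187] 212 340 D 128.0 [  1.3 -37.5 -51.3]
215 [103 126 190] 212 340 D 128.0 [  1.3 -35.7 -51.9]
225 [ 18 106 222] 211 341 D 126.0 [  1.3 -32.6 -54.9]
230 [ 18 103 221] 211 341 D 126.0 [  1.3 -30.7 -55.5]
235 [ 18 108 220] 211 341 D 126.0 [  1.3 -28.9 -56.1]
240 [ 19 101 136] 212 340 D 128.0 [  1.3 -26.3 -54.8]
245 [ 18  87 100] 221 331 D 149.0 [  1.3 -16.6 -36. ]
250 [17 94 95] 229 323 D 174.0 [  1.3  -4.5 -13.3]
```

```bash
python3 -m jog '{"travel":[[0,-0.4,-0.1],[0,-0.8,-0.1],[0,-1.1,-0.1],[0,-1.1,-0.1]],"roll":[0,0,0,0],"fingers":[0.4,0.4,0.4,0.4]}';  python3 -c "
from h import *
tilt()"
```

```text
time_s: 37.95
tool_pos: [541.4, 137.9, 4.5]
ee_rot: [-3.136, -0.022, 0.133]
ft_force: [0.1, -4.9, -0.7]
gripper_width: 50.3
t 37.95 pos [541.4 137.9   4.5] rpy [-3.136 -0.022  0.133] F [ 0.1 -4.9 -0.7] w 50.3
240 [105  85 120] 213 340 D 129.0 [  1.5 -26.  -53.9]
245 [102 121 205] 213 340 D 129.0 [  1.5 -24.1 -54.6]
250 [105 101 104] 213 339 D 130.0 [  1.3 -21.9 -54.3]
255 [ 18  88 113] 213 340 D 129.0 [  1.5 -20.4 -55.9]
260 [ 17  84 116] 213 339 D 131.0 [  1.3 -18.1 -55.7]
265 [ 17  87 111] 213 339 D 131.0 [  1.3 -16.3 -56.5]
```

```bash
python3 -m jog '{"travel":[[0,0,0.05],[0,0,0.05],[0,0,0.05],[0,0,0.05],[0,0,0.05],[0,0,0.05],[0,0,-2],[0,0,-7],[0,0,-12],[0,0,-14],[0,0,-14]],"roll":[0,0,0,0,0,0,0,0,0,0,0],"fingers":[0.75,0.75,0.75,0.75,0.75,0.75,0.75,0.75,0.75,0.75,0.75]}'; python3 -m jog '{"travel":[[0,-0.8,0],[0,-0.8,0],[0,-0.8,0],[0,-0.8,0],[0,-0.8,0],[0,-0.8,0],[0,-0.8,0],[0,-0.8,0],[0,-0.8,0],[0,-0.8,0],[0,-0.8,0],[0,-0.8,0]],"roll":[8,16,24,32,40,48,56,64,72,80,88,90],"fingers":[0.75,0.75,0.75,0.75,0.75,0.75,0.75,0.75,0.75,0.75,0.75,0.75]}' 20
python3 - <<'E'
from h import *
s=tool(); print(to((540.9,146,34.5),s))
f=grab("scene"); I=f["pixels"]
m=mask(I,(95,60,120),(112,255,255)); 
for c in blobs(m,(280,230,350,290),20): print("blue",cv2.boundingRect(c),rect(f,c,50))
m=mask(I,(5,40,100),(22,150,255))
for c in blobs(m,(290,230,420,300),30): print("ply",cv2.boundingRect(c),rect(f,c,58))
f=grab("wrist"); h=cv2.cvtColor(f["pixels"],cv2.COLOR_BGR2HSV)
for lo,hi,n in (((95,60,80),(112,255,255),"blue"),((10,70,60),(22,150,255),"ply")):
  for c in blobs(cv2.inRange(h,lo,hi),(150,100,400,300),80): print(n,cv2.boundingRect(c),rect(f,c,58,castw))
E
```

```text
time_s: 39.1
tool_pos: [540.3, 137.0, 147.8]
ee_rot: [-3.136, -0.027, 0.133]
ft_force: [0.4, -0.5, 0.1]
gripper_width: 68.6
time_s: 40.3
tool_pos: [538.5, 144.8, 146.3]
ee_rot: [-3.116, 0.006, -1.443]
ft_force: [-0.2, -0.2, 0.1]
gripper_width: 68.6
t 40.3 pos [538.5 144.8 146.3] rpy [-3.116  0.006 -1.443] F [-0.2 -0.2  0.1] w 68.6
[-0.02  0.04 11.19]
blue (257, 175, 11, 61) (array([541.7, 160. ]), array([51.9,  7.9]), 1.4)
ply (150, 187, 106, 25) (array([540.3, 210.4]), array([20.5, 93.7]), 7.8)
ply (262, 170, 32, 67) (array([545. , 145.1]), array([56.3, 25.7]), 8.1)
```

```bash
python3 -m jog '{"travel":[[0,0,5],[0,0,9],[0,0,11.1],[0,0,11.1],[0,0,11.1],[0,0,11.1],[0,0,11.1],[0,0,11.1],[0,0,11.1],[0,0,11.1],[0,0,11.1],[0,0,11.1]],"roll":[0,0,0,0,0,0,0,0,0,0,0,0],"fingers":[0.75,0.75,0.75,0.05,0.05,0.05,0.05,0.05,0.05,0.05,0.05,0.05]}' 20;python3 -m jog '{"travel":[[0,0,0],[0,0,0],[0,0,0],[0,0,0]],"roll":[0,0,0,0],"fingers":[0.05,0.05,0.05,0.05]}'
```

```text
time_s: 41.6
tool_pos: [541.5, 145.4, 35.6]
ee_rot: [-3.116, 0.005, -1.437]
ft_force: [1.8, -6.1, -0.4]
gripper_width: 11.9
time_s: 42.0
tool_pos: [541.5, 145.1, 35.5]
ee_rot: [-3.116, 0.005, -1.437]
ft_force: [2.2, -6.1, -1.4]
gripper_width: 11.9
```

```bash
python3 -m jog '{"travel":[[0.4,0,-0.3],[0.4,0,-4],[0.4,0,-8],[0.4,0,-8],[0.4,0,-8]],"roll":[0,0,0,0,0],"fingers":[0.05,0.05,0.05,0.05,0.05]}';  python3 -c "
from h import *
s=tool(); print(to((547,-114,48),s),np.degrees(s['ee_rot'][2]+1.611))"
```

```text
time_s: 42.5
tool_pos: [540.5, 140.6, 116.3]
ee_rot: [-3.114, 0.005, -1.437]
ft_force: [0.1, 0.1, -0.6]
gripper_width: 11.9
t 42.5 pos [540.5 140.6 116.3] rpy [-3.114  0.005 -1.437] F [ 0.1  0.1 -0.6] w 11.9
[25.36  2.93  6.62] 9.961904084176268
```

```bash
python3 -m jog '{"travel":[[4,0.5,0],[8.5,1,0],[13,1.5,0],[17.5,2,0],[21.5,2.5,0],[24.5,2.9,0],[25.4,2.9,1],[25.4,2.9,4],[25.4,2.9,6.2],[25.4,2.9,6.6],[25.4,2.9,6.6]],"roll":[1,2,3,4,6,8,10,10,10,10,10],"fingers":[0.05,0.05,0.05,0.05,0.05,0.05,0.05,0.05,0.05,0.05,0.05]}'; for i in 1 2 3; do python3 -m jog '{"travel":[[0,0,0.1],[0,0,0.2],[0,0,0.2]],"roll":[0,0,0],"fingers":[0.05,0.05,0.05]}' | grep -E "pos|force"; done
```

```text
time_s: 43.6
tool_pos: [546.5, -113.7, 47.0]
ee_rot: [-3.118, 0.01, -1.611]
ft_force: [-0.1, -0.3, -0.6]
gripper_width: 12.0
tool_pos: [546.9, -113.6, 45.6]
ft_force: [-0.2, 0.2, -1.1]
tool_pos: [547.0, -113.6, 43.6]
ft_force: [0.1, 0.5, -0.3]
tool_pos: [547.6, -113.7, 42.8]
ft_force: [-6.8, 1.6, 22.3]
```

```bash
python3 -m jog '{"travel":[[0,0,-0.05],[0,0,-0.05],[0,0,-0.05]],"roll":[0,0,0],"fingers":[0.05,0.05,0.05]}' | grep -E "pos|force"; python3 -m jog '{"travel":[[0,0,0],[0,0,0],[0,0,0],[0,0,0],[0,0,0],[0,0,0],[0,0,-3],[0,0,-6],[0,0,-6]],"roll":[0,0,0,0,0,0,0,0,0],"fingers":[0.4,0.4,0.4,0.4,0.4,0.4,0.4,0.4,0.4]}'
python3 - <<'E'
from h import *
s=tool()
f=grab("wrist"); m=mask(f["pixels"],(95,50,60),(112,255,255)); 
for c in blobs(m,(150,100,400,300),60): print(rect(f,c,60,castw),cv2.boundingRect(c))
E
```

```text
tool_pos: [547.5, -113.7, 43.2]
ft_force: [-0.4, 0.3, -1.0]
time_s: 45.7
tool_pos: [547.9, -114.8, 106.6]
ee_rot: [-3.111, 0.009, -1.611]
ft_force: [0.4, -0.3, 0.2]
gripper_width: 36.2
t 45.7 pos [ 547.9 -114.8  106.6] rpy [-3.111  0.009 -1.611] F [ 0.4 -0.3  0.2] w 36.2
(array([ 549.7, -109.6]), array([ 4.1, 61.1]), 86.9) (267, 182, 7, 83)
```

```bash
python3 -m jog '{"travel":[[-3,0,-1],[-5,0,-1],[-5,0,2],[-5,0,5.4],[-5,0,5.4],[-3,0,5.4],[-1.5,0,5.4],[-0.5,0,5.4],[0.3,0,5.4],[0.8,0,5.4],[0.8,0,2],[0.8,0,-2]],"roll":[0,0,0,0,0,0,0,0,0,0,0,0],"fingers":[0,0,0,0,0,0,0,0,0,0,0,0]}'; python3 -m jog '{"travel":[[-5,0,0],[-10,0,0],[-15,0,0],[-20,0,0],[-22,0,0]],"roll":[0,0,0,0,0],"fingers":[0,0,0,0,0]}'
python3 - <<'E'
from h import *
f=grab("scene"); I=f["pixels"]
for n,lo,hi in (("y",(20,90,60),(30,255,255)),("b",(95,50,60),(112,255,255))):
  for c in blobs(mask(I,lo,hi),(165,170,270,250),60): print(n,rect(f,c,20),cv2.boundingRect(c))
for c in blobs(mask(I,(5,150,70),(15,255,255)),(250,195,330,270)): print("wedge",rect(f,c,10),cv2.boundingRect(c))
cv2.imwrite("pics/t3.png",cv2.resize(I[150:300,120:370],(800,480)))
E
```

```text
time_s: 46.95
tool_pos: [545.0, -122.6, 124.5]
ee_rot: [-3.116, 0.01, -1.612]
ft_force: [0.4, 0.6, 0.3]
gripper_width: 0.5
time_s: 47.45
tool_pos: [553.8, 100.6, 127.2]
ee_rot: [-3.116, 0.011, -1.609]
ft_force: [0.4, -0.5, -1.4]
gripper_width: 0.5
y (array([ 548.2, -242.3]), array([63.3, 54.8]), 87.9) (189, 192, 26, 22)
y (array([ 427.9, -220.7]), array([29.9, 91.6]), 72.2) (216, 170, 27, 17)
b (array([ 548.1, -150.5]), array([61.5, 51.4]), 88.4) (215, 204, 26, 22)
wedge (array([539.2,  40.5]), array([ 33.6, 102.2]), 86.0) (272, 226, 25, 31)
```

View pics/t3.png

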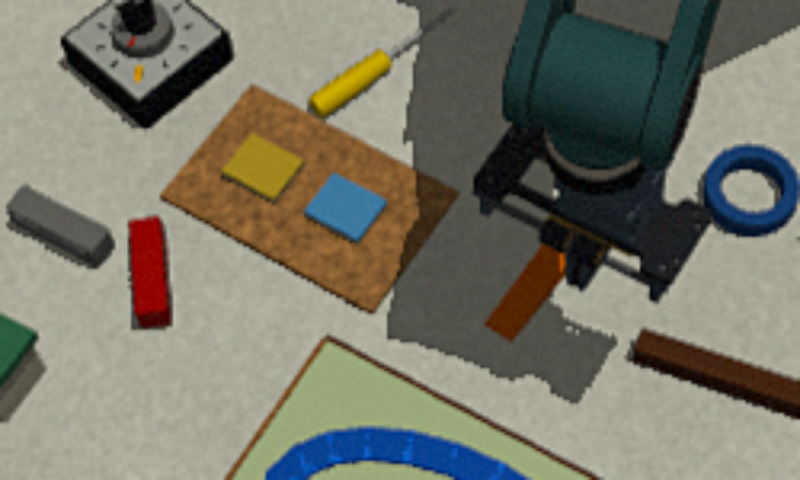

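Both tiles are flat, painted side up, on the base (crop (262,167) and (346,208)); measured centres (548,−242) and (548,−150), base centre (547,−192). Next the wedge.

```bash
python3 -c "
from h import *
s=tool(); print(to((430,40,170),s))"; python3 -m jog '{"travel":[[2,4,-1],[4,8,-2.5],[6,12,-4.3],[6,12.4,-4.3],[6,12.4,-4.3],[6,12.4,-4.3]],"roll":[0,0,0,0,0,0],"fingers":[0.6,0.6,0.6,0.6,0.6,0.6]}' 40
python3 - <<'E'
from h import *
s=tool(); f=grab("wrist")
m=mask(f["pixels"],(3,150,60),(17,255,255))
for c in blobs(m,(100,0,500,330),300):
    print(rect(f,c,0,castw),cv2.boundingRect(c))
    P=castw(f,c[:,0],10)
    for x0 in (460,480,500,520,540,560):
        q=P[abs(P[:,0]-x0)<4]; print(x0,q[:,1].min().round(1),q[:,1].max().round(1)) if len(q) else 0
g=grab("scene")
for c in blobs(mask(g["pixels"],(5,150,70),(15,255,255)),(250,195,330,270)): 
    print("wedge",rect(g,c,10),cv2.boundingRect(c)); a=cv2.approxPolyDP(c,2,True)[:,0]; print(a.tolist(),cast(g,a,5).round(0).tolist())
E
```

```text
t 47.5 pos [554.  101.6 127.2] rpy [-3.116  0.011 -1.609] F [-0.9  1.2  0.2] w 0.3
[ 6.58 12.04 -4.66]
time_s: 48.1
tool_pos: [427.6, 46.0, 166.5]
ee_rot: [-3.115, 0.011, -1.609]
ft_force: [-0.0, -0.3, -0.4]
gripper_width: 45.6
t 48.1 pos [427.6  46.  166.5] rpy [-3.115  0.011 -1.609] F [-0.  -0.3 -0.4] w 45.6
(array([518.9,  41.6]), array([ 31.8, 136.7]), 81.8) (261, 43, 39, 130)
460 34.6 47.0
480 32.0 51.4
500 29.2 59.7
520 26.6 56.9
540 23.8 54.1
560 22.0 51.4
wedge (array([513.,  43.]), array([ 35. , 153.4]), 86.0) (272, 213, 36, 43)
[[307, 218], [299, 213], [272, 251], [280, 255]] [[437.0, 60.0, 5.0], [433.0, 31.0, 5.0], [584.0, 22.0, 5.0], [585.0, 49.0, 5.0]]
```

```bash
python3 -c "
from h import *
s=tool(); print(to((469,48.5,6),s),to((469,48.5,60),s))"
```

```text
t 48.2 pos [427.5  46.1 166.1] rpy [-3.116  0.011 -1.609] F [0.6 0.6 0.5] w 52.5
[-0.22 -3.73 16.11] [-0.28 -3.86 10.71]
```

```bash
python3 -m jog '{"travel":[[-0.3,-3.9,0],[-0.3,-3.9,5],[-0.3,-3.9,10],[-0.2,-3.8,13.5],[-0.2,-3.7,16],[-0.2,-3.7,16],[-0.2,-3.7,16],[-0.2,-3.7,16],[-0.2,-3.7,16],[-0.2,-3.7,16],[-0.2,-3.7,16],[-0.2,-3.7,16]],"roll":[4.8,4.8,4.8,4.8,4.8,4.8,4.8,4.8,4.8,4.8,4.8,4.8],"fingers":[0.8,0.8,0.8,0.8,0.8,0.8,0.2,0.2,0.2,0.2,0.2,0.2]}' 40; python3 -m jog '{"travel":[[0,0,0],[0,0,0],[0,0,0]],"roll":[0,0,0],"fingers":[0.2,0.2,0.2]}'
```

```text
time_s: 49.4
tool_pos: [469.0, 48.3, 7.6]
ee_rot: [-3.116, 0.013, -1.692]
ft_force: [-1.8, -0.0, 11.6]
gripper_width: 29.6
time_s: 49.7
tool_pos: [468.9, 48.2, 7.6]
ee_rot: [-3.116, 0.013, -1.692]
ft_force: [-1.5, -0.2, 2.6]
gripper_width: 29.9
```

```bash
python3 -c "
from h import *
s=tool(); p=s['tool_pos']; print(to((570,48,8.5),s),to((630,48,8),s),to((660,48,8),s))"
```

```text
t 49.7 pos [468.9  48.2   7.6] rpy [-3.116  0.013 -1.692] F [-1.5 -0.2  2.6] w 29.9
[ -1.2  -10.04   0.18] [ -1.93 -15.99   0.39] [ -2.29 -18.96   0.47]
```

```bash
python3 -m jog '{"travel":[[0,0,-0.15],[-0.3,-2.5,-0.1],[-0.6,-5,0],[-0.9,-7.5,0.05],[-1.2,-10,0.1],[-1.2,-10,0.18],[-1.5,-12,0.22],[-1.65,-14,0.3],[-1.9,-16,0.35],[-1.9,-16,0.35]],"roll":[-1,-2,-3,-4,-5,-5.9,-5.9,-5.9,-5.9,-5.9],"fingers":[0.2,0.2,0.2,0.2,0.2,0.2,0.2,0.2,0.2,0.2]}'; python3 -c "
from h import *
s=tool(); p=s['tool_pos']; print(to((645,48,8),s),to((655,48,8),s),to((665,48,8),s))"
```

```text
time_s: 50.7
tool_pos: [630.9, 47.7, 8.1]
ee_rot: [-3.115, 0.01, -1.589]
ft_force: [0.5, -0.5, -6.2]
gripper_width: 29.7
t 50.7 pos [630.9  47.7   8.1] rpy [-3.115  0.01  -1.589] F [ 0.5 -0.5 -6.2] w 29.7
[-0.06 -1.41  0.05] [-0.08 -2.41  0.08] [-0.09 -3.4   0.1 ]
```

```bash
python3 -m jog '{"travel":[[-0.03,-0.7,0.02],[-0.06,-1.4,0.05],[-0.06,-1.4,0.05]],"roll":[0,0,0],"fingers":[0.2,0.2,0.2]}' 50 |grep -E "pos|force|width";python3 -m jog '{"travel":[[-0.03,-0.5,0.02],[-0.06,-1,0.05],[-0.06,-1,0.05]],"roll":[0,0,0],"fingers":[0.2,0.2,0.2]}' |grep -E "pos|force|width"
python3 - <<'E'
from h import *
f=grab("scene"); 
for p in [(163,334),(222,256),(348,321)]: pass
E
```

```text
tool_pos: [643.5, 48.1, 7.6]
ft_force: [-0.6, 0.2, -5.2]
gripper_width: 29.6
tool_pos: [651.2, 48.5, 7.5]
ft_force: [-13.1, -0.8, 14.0]
gripper_width: 29.8
```

```bash
for i in 1 2; do python3 -m jog '{"travel":[[0,-0.3,0.02],[0,-0.6,0.03],[0,-0.6,0.03]],"roll":[0,0,0],"fingers":[0.2,0.2,0.2]}' 60 |grep -E "pos|force|width"; done
```

```text
tool_pos: [651.9, 48.5, 7.3]
ft_force: [-33.7, -0.1, 33.5]
gripper_width: 29.6
tool_pos: [652.4, 48.5, 7.1]
ft_force: [-34.2, -0.7, 35.5]
gripper_width: 29.5
```

```bash
python3 -m jog '{"travel":[[0,0,0],[0,0,0],[0,0,0],[0,0,0],[0,0,0],[0,0,0],[0,0,0],[0,0,-4],[0,0,-9],[0,0,-14],[0,0,-18],[0,0,-18]],"roll":[0,0,0,0,0,0,0,0,0,0,0,0],"fingers":[0.7,0.7,0.7,0.7,0.7,0.7,0.7,0.7,0.7,0.7,0.7,0.7]}' 60
python3 - <<'E'
from h import *
s=tool()
print(to((490,-405,150),s))
f=grab("side"); 
for c in blobs(mask(f["pixels"],(3,140,60),(17,255,255)),(290,180,400,240),40): print(cv2.boundingRect(c),[cast(f,p,0).round(0).tolist() for p in (c[c[:,0,0].argmin(),0],c[c[:,0,0].argmax(),0])])
for c in blobs(mask(f["pixels"],(3,140,60),(17,255,255)),(290,180,400,240),40): print(proj(f,np.array([630,48,0])),proj(f,np.array([680,48,15])))
# leaf corner height check: near-front corner
E
```

```text
time_s: 53.15
tool_pos: [655.8, 46.9, 193.6]
ee_rot: [-3.132, 0.01, -1.587]
ft_force: [0.1, -0.4, 0.6]
gripper_width: 63.6
t 53.15 pos [655.8  46.9 193.6] rpy [-3.132  0.01  -1.587] F [ 0.1 -0.4  0.6] w 63.6
[45.49 15.89  3.76]
(321, 200, 21, 13) [[[644.0, 97.0, 0.0]], [[680.0, 39.0, 0.0]]]
(np.float64(321.5269260307152), np.float64(210.99520258444417)) (np.float64(339.91799916563764), np.float64(203.38368714285767))
```

Run:
```python
from h import *
f=grab("scene"); a=np.array([(333,85),(530,238),(310,412),(115,258)])/8+[125,130]
P=cast(f,a,45); c=P.mean(0); print(P.round(1),c.round(1))
for i in range(4): d=P[(i+1)%4]-P[i]; print(np.linalg.norm(d).round(1),np.degrees(np.arctan2(d[1],d[0])).round(1))
y=cast(f,np.array([307,344])/8+[125,130],45)[0]; d=y-c; print("yellow",y.round(1),np.hypot(*d[:2]).round(1),np.degrees(np.arctan2(d[1],d[0])).round(1))
k=cast(f,np.array([300,175])/8+[125,130],98)[0]; print("knob top approx",k.round(1))
s=tool(); print(to((c[0],c[1],190),s))
```

```text
[[ 420.4 -453.8   45. ]
 [ 445.5 -343.5   45. ]
 [ 554.4 -371.4   45. ]
 [ 531.5 -479.1   45. ]] [ 487.9 -411.9   45. ]
113.2 77.2
112.4 -14.4
110.1 -102.0
113.9 167.2
yellow [ 529.  -390.5   45. ] 46.3 27.6
knob top approx [ 492.1 -407.8   98. ]
t 53.25 pos [653.   46.8 188. ] rpy [-3.139  0.009 -1.587] F [-1.3  0.4 -1. ] w 63.5
[46.13 15.75 -0.67]
```

```bash
python3 -m jog '{"travel":[[5,1.5,0],[10,3.5,0],[14.5,5,0],[19,6.5,0],[23.5,8,0],[28,9.5,0],[32.5,11,0],[37,12.5,0],[41,14,0],[44.5,15.5,0],[46.1,15.8,0],[46.1,15.8,0]],"roll":[0,0,0,0,0,0,0,0,0,0,0,0],"fingers":[0.5,0.5,0.5,0.5,0.5,0.5,0.5,0.5,0.5,0.5,0.5,0.5]}' 15
python3 - <<'E'
from h import *
s=tool(); f=grab("wrist"); I=f["pixels"]
p=castw
# find pixel of knob centre by brute inverse
R=np.array(f["R"]);t=f["t"];K=f["intrinsics"]
def pj(X):
    c=R@np.array(X,float)+t; th=np.arctan2(np.hypot(c[0],c[1]),c[2]); r_=K[0][0]*th; n=np.hypot(c[0],c[1]); return (K[0][2]+r_*c[0]/n,K[1][2]+r_*c[1]/n)
x,y=map(int,pj((488,-412,98))); print(x,y,"ctr45",pj((488,-412,45)))
y0=max(0,y-60);x0=x-80; print(x0,y0)
cv2.imwrite("pics/k1.png",cv2.resize(I[y0:y0+120,x0:x0+160],(800,600),interpolation=2))
E
```

```text
time_s: 54.45
tool_pos: [486.7, -412.8, 181.9]
ee_rot: [-3.14, 0.01, -1.589]
ft_force: [-0.1, 1.5, 0.2]
gripper_width: 45.8
t 54.45 pos [ 486.7 -412.8  181.9] rpy [-3.14   0.01  -1.589] F [-0.1  1.5  0.2] w 45.8
276 208 ctr45 (np.float64(277.06405823609714), np.float64(194.02919336532318))
196 148
```

View pics/k1.png

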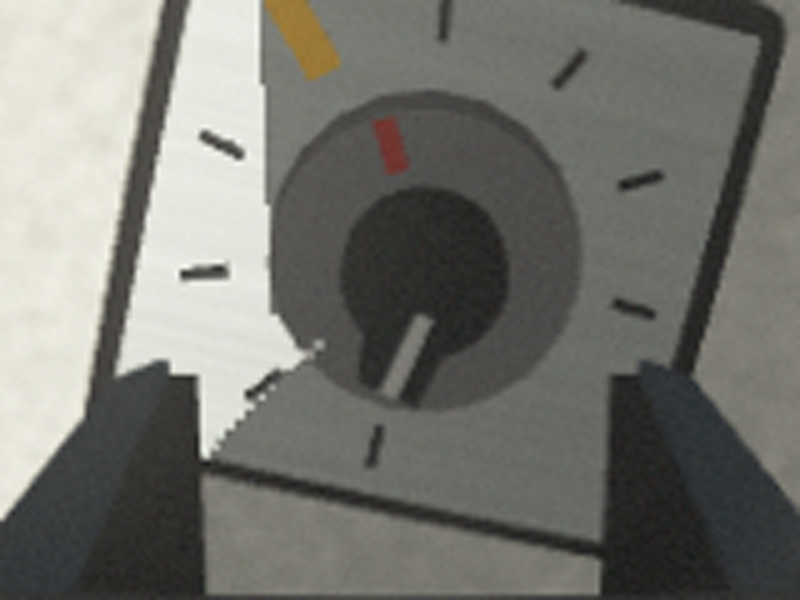

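Run:
```python
from h import *
s=tool(); f=grab("wrist"); u=lambda x,y:(196+x/5,148+y/5)
for n,p,z in (("ptr out",(390,395),98),("ptr in",(424,320),98),("skirt ctr",(425,272),74),("ring ctr",(427,252),64),("yel out",(322,75),45),("red",(390,147),64)): print(n,castw(f,u(*p),z).round(1))
a,b=castw(f,[u(390,395),u(424,320)],98)[:,:2]; d=a-b; print(np.degrees(np.arctan2(d[1],d[0])))
C=castw(f,u(427,252),64)[0][:2]; print("tick -x dir",np.degrees(np.arctan2(*(castw(f,u(374,447),45)[0][:2]-C)[::-1])),"yel dir",np.degrees(np.arctan2(*(castw(f,u(322,75),45)[0][:2]-C)[::-1])))
```

```text
t 54.5 pos [ 487.1 -411.5  182. ] rpy [-3.14   0.011 -1.588] F [-0.  -0.2  0.6] w 45.5
ptr out [[ 472.7 -408.3   98. ]]
ptr in [[ 485.6 -414.2   98. ]]
skirt ctr [[ 487.5 -414.4   74. ]]
ring ctr [[ 488.7 -414.8   64. ]]
yel out [[ 519.2 -395.2   45. ]]
red [[ 508.3 -408.4   64. ]]
155.75883501687528
tick -x dir 166.0680216900237 yel dir 32.72518079548364
```

Pointer at ≈157° world (crop (390,395) tip), axis (488,−414.5); it needs ≈129° clockwise. First recheck tiles and wedge, while rolling to the grip angle.

```bash
for i in 1 2; do python3 -m jog '{"travel":[[0,0,0],[0,0,0],[0,0,0],[0,0,0],[0,0,0],[0,0,0],[0,0,0],[0,0,0],[0,0,0],[0,0,0]],"roll":[-8,-16,-24,-32,-40,-48,-56,-64,-72,-79],"fingers":[0.5,0.5,0.5,0.5,0.5,0.5,0.5,0.5,0.5,0.5]}' 15 >/dev/null; done
python3 - <<'E'
from h import *
s=tool(); print(to((488,-414.5,120),s),to((488,-414.5,80),s),"yaw deg",np.degrees(s["ee_rot"][2]),s["joints"].round(2))
f=grab("scene"); I=f["pixels"]
for n,lo,hi in (("y",(20,90,60),(30,255,255)),("b",(95,50,60),(112,255,255))):
  for c in blobs(mask(I,lo,hi),(165,185,270,250),60): print(n,rect(f,c,20))
for c in blobs(mask(I,(5,150,70),(15,255,255)),(225,205,330,290),20): a=cv2.approxPolyDP(c,1.5,True)[:,0]; print("wedge",cast(f,a,31).round(0)[:,:2].tolist())
f=grab("side"); 
for c in blobs(mask(f["pixels"],(3,140,60),(17,255,255)),(290,180,400,240),40): print(cv2.boundingRect(c))
E
```

```text
t 56.55 pos [ 488.8 -407.2  181.4] rpy [-3.138 -0.011  1.185] F [ 0.   0.3 -0.2] w 45.2
[-0.77  0.22  6.13] [-0.82  0.23 10.13] yaw deg 67.89938373125845 [-0.74  0.32  1.88  0.01  0.95 -1.93]
y (array([ 547.6, -241.7]), array([63.8, 53.8]), 87.1)
b (array([ 548.1, -150.5]), array([61.5, 51.4]), 88.4)
wedge [[491.0, -64.0], [491.0, -78.0], [498.0, -63.0], [507.0, -65.0], [489.0, -96.0], [493.0, -83.0], [502.0, -85.0], [507.0, -93.0], [496.0, -109.0], [511.0, -115.0], [508.0, -102.0], [527.0, -108.0], [521.0, -119.0], [505.0, -125.0], [511.0, -129.0], [514.0, -120.0], [520.0, -123.0], [527.0, -108.0], [535.0, -107.0], [529.0, -104.0], [539.0, -87.0], [541.0, -97.0], [555.0, -95.0], [548.0, -103.0], [565.0, -99.0], [565.0, -106.0], [552.0, -111.0], [561.0, -105.0], [568.0, -111.0], [589.0, -109.0], [585.0, -135.0], [597.0, -115.0], [611.0, -120.0], [619.0, -114.0], [611.0, -120.0], [597.0, -115.0], [598.0, -97.0], [605.0, -96.0], [612.0, -109.0], [619.0, -101.0], [614.0, -91.0], [633.0, -92.0], [619.0, -87.0], [627.0, -76.0], [636.0, -77.0], [633.0, -86.0], [634.0, -75.0], [601.0, -68.0], [597.0, -87.0], [588.0, -92.0], [599.0, -92.0], [589.0, -109.0], [584.0, -105.0], [588.0, -99.0], [581.0, -93.0], [572.0, -99.0], [567.0, -88.0], [575.0, -76.0], [587.0, -76.0], [581.0, -87.0], [591.0, -84.0], [581.0, -73.0], [594.0, -69.0], [558.0, -66.0], [567.0, -68.0], [563.0, -74.0], [542.0, -65.0], [541.0, -76.0], [535.0, -66.0]]
wedge [[630.0, 38.0], [666.0, 36.0], [677.0, 61.0], [662.0, 69.0], [633.0, 65.0]]
```

Tiles and wedge are unchanged (wedge thick end at x≈631, i.e. ~50 mm outside). Grip the knob.

```bash
python3 -m jog '{"travel":[[-0.8,0.2,3],[-0.8,0.2,6],[-0.8,0.2,6],[-0.8,0.2,8],[-0.8,0.2,9.5],[-0.8,0.2,10],[-0.8,0.2,10],[-0.8,0.2,10],[-0.8,0.2,10],[-0.8,0.2,10],[-0.8,0.2,10],[-0.8,0.2,10]],"roll":[0,0,0,0,0,0,0,0,0,0,0,0],"fingers":[0.5,0.5,0.5,0.5,0.5,0.5,0.05,0.05,0.05,0.05,0.05,0.05]}' 10; python3 -m jog '{"travel":[[0,0,0],[0,0,0],[0,0,0]],"roll":[0,0,0],"fingers":[0.05,0.05,0.05]}' 15; python3 -c "
from h import *
s=tool(); print(s['ee_rot'][2]*57.3, s['wrist_torque'].round(2),to((488,-414.5,81),s))"
```

```text
time_s: 57.85
tool_pos: [487.7, -415.9, 82.0]
ee_rot: [-3.14, -0.009, 1.182]
ft_force: [-2.9, -9.8, 0.1]
gripper_width: 11.1
time_s: 58.15
tool_pos: [487.6, -416.1, 82.1]
ee_rot: [-3.14, -0.009, 1.182]
ft_force: [-2.7, -3.9, -2.5]
gripper_width: 10.9
t 58.15 pos [ 487.6 -416.1   82.1] rpy [-3.14  -0.009  1.182] F [-2.7 -3.9 -2.5] w 10.9
67.7132445911842 [-0.93  0.41  0.05] [ 0.16 -0.02  0.11]
```

```bash
python3 -m jog '{"travel":[[0,0,0],[0,0,0],[0,0,0],[0,0,0],[0,0,0],[0,0,0],[0,0,0],[0,0,0],[0,0,0],[0,0,0],[0,0,0]],"roll":[7,14,21,28,35,42,49,56,63,70,70],"fingers":[0.05,0.05,0.05,0.05,0.05,0.05,0.05,0.05,0.05,0.05,0.05]}'; python3 -c "
from h import *
s=tool(); print(s['ee_rot'][2]*57.3, s['ee_rot'][2]*57.3+61.6,s['wrist_torque'].round(2),to((488,-415,81.5),s))"
```

```text
time_s: 59.25
tool_pos: [485.8, -417.1, 82.0]
ee_rot: [-3.134, 0.002, -0.044]
ft_force: [-18.1, -13.3, 0.9]
gripper_width: 10.8
t 59.25 pos [ 485.8 -417.1   82. ] rpy [-3.134e+00  2.000e-03 -4.400e-02] F [-18.1 -13.3   0.9] w 10.8
-2.4983435874658024 59.1016564125342 [-2.68  3.25  0.09] [ 0.21 -0.22  0.05]
```

```bash
python3 -m jog '{"travel":[[-0.1,0.1,0],[-0.1,0.1,0],[-0.1,0.1,0],[-0.1,0.1,0],[-0.1,0.1,0],[-0.1,0.1,0],[-0.1,0.1,0]],"roll":[5,10,15,20,25,30,30],"fingers":[0.05,0.05,0.05,0.05,0.05,0.05,0.05]}'; python3 -c "
from h import *
s=tool(); print(s['ee_rot'][2]*57.3, s['ee_rot'][2]*57.3+61.6,s['wrist_torque'].round(2))"
```

```text
time_s: 59.95
tool_pos: [484.2, -417.4, 82.1]
ee_rot: [-3.135, 0.007, -0.57]
ft_force: [-5.3, 1.3, 3.4]
gripper_width: 11.0
t 59.95 pos [ 484.2 -417.4   82.1] rpy [-3.135  0.007 -0.57 ] F [-5.3  1.3  3.4] w 11.0
-32.681484668979024 28.918515331020977 [0.25 0.96 0.02]
```

```bash
python3 -m jog '{"travel":[[0,0,0],[0,0,0],[0,0,0],[0,0,0],[0,0,0],[0,0,0],[0,0,0]],"roll":[5,10,15,20,25,29,29],"fingers":[0.05,0.05,0.05,0.05,0.05,0.05,0.05]}'; python3 -c "
from h import *
s=tool(); print(s['ee_rot'][2]*57.3, s['ee_rot'][2]*57.3+61.6,s['wrist_torque'].round(2))"
```

```text
time_s: 60.65
tool_pos: [483.5, -416.6, 82.0]
ee_rot: [-3.14, 0.012, -1.079]
ft_force: [-6.0, 2.2, 4.5]
gripper_width: 11.2
t 60.65 pos [ 483.5 -416.6   82. ] rpy [-3.14   0.012 -1.079] F [-6.   2.2  4.5] w 11.2
-61.82735251186125 -0.22735251186124827 [0.43 1.18 0.07]
```

Open, lift, and check the pointer numerically.

```bash
python3 -m jog '{"travel":[[0,0,0],[0,0,0],[0,0,0],[0,0,0],[0,0,0],[0,0,0],[0,0,-3],[0,0,-7],[0,0,-10],[0,0,-10]],"roll":[0,0,0,0,0,0,0,0,0,0],"fingers":[0.5,0.5,0.5,0.5,0.5,0.5,0.5,0.5,0.5,0.5]}'
python3 - <<'E'
from h import *
s=tool(); f=grab("wrist"); I=f["pixels"]; h=cv2.cvtColor(I,cv2.COLOR_BGR2HSV)
R=np.array(f["R"]);K=f["intrinsics"]
def pj(X):
    c=R@np.array(X,float)+f["t"]; n=np.hypot(c[0],c[1]); r_=K[0][0]*np.arctan2(n,c[2]); return np.array((K[0][2]+r_*c[0]/n,K[1][2]+r_*c[1]/n))
k=pj((485,-416,98)); print("knob px",k)
cv2.imwrite("pics/k2.png",I)
x,y=map(int,k); 
# light pixels near knob top, surrounded by black bar
m=cv2.inRange(h,(0,0,75),(180,70,255)); 
for c in blobs(m,(x-30,y-30,x+30,y+30),8):
    P=castw(f,c[:,0],98)[:,:2]; (ct,wh,a)=cv2.minAreaRect(P.astype(np.float32)); print(np.round(ct,1),np.round(wh,1),round(a,1),cv2.boundingRect(c))
for nm,lo,hi,z in (("red",(0,120,50),(8,255,255),64),("red2",(172,120,50),(180,255,255),64),("yel",(12,130,80),(26,255,255),45)):
    for c in blobs(cv2.inRange(h,lo,hi),(x-110,y-110,x+110,y+110),10): print(nm,castw(f,c[:,0].mean(0),z).round(1))
g=I[y-30:y+30:3,x-30:x+30:3].max(2); print(x,y); print("\n".join(" ".join(f"{v:3d}" for v in r_) for r_ in g))
E
```

```text
time_s: 61.65
tool_pos: [485.7, -419.2, 186.5]
ee_rot: [-3.138, 0.005, -1.079]
ft_force: [0.2, -0.8, 0.7]
gripper_width: 46.1
t 61.65 pos [ 485.7 -419.2  186.5] rpy [-3.138  0.005 -1.079] F [ 0.2 -0.8  0.7] w 46.1
knob px [272.33432743 207.7729006 ]
[ 485. -415.] [51.2 50.4] 28.4 (242, 177, 60, 60)
red [[ 509.1 -409.5   64. ]]
yel [[ 513.9 -299.3   45. ]]
yel [[ 344.  -369.4   45. ]]
yel [[ 527.8 -392.7   45. ]]
yel [[ 436.3 -572.8   45. ]]
yel [[ 504.1 -307.1   45. ]]
yel [[ 535.1 -310.9   45. ]]
272 207
223 223  87  87  89  87  86  88  88  85  84  92 108  88  86  82  84  80  81  81
221 214  88  89  89  87  84  87  85  86  86  86  84  81  83  81  85  83  84  74
226 126  86  85  88  86  87  85  64  56 102  59  53  67  85  81  82  83  83  79
229 139  89  86  84  84  82  55  51  53 102  58  53  50  55  80  81  78  81  81
214  91  88  85  85  81  53  59  51  53 124  57  52  48  48  60  80  80  79  80
210 138  86  79  82  77  54  53  51  53 123  45  43  48  45  45  77  78  81  78
213 148  87  83  83  64  57  52  54  46 122  48  49  45  48  45  80  80  75  77
208  89  83  82  85  51  51  
[... 310 characters left out ...]
  77  73  46  44  42  45  42  43  40  47  73  76  77  74  76
111 111  98  77  78  79  82  76  52  41  43  40  44  63  70  72  74  75  75 100
114 111 111  94  75  75  74  75  59  45  43  42  41  71  74  73  74  77  97 104
111 109 109 110  89  76  77  75  60  43  37  38  39  78  74  75  77  91 102 105
110  56 107 109 109 108  81  74  58  38  43  39  43  75  76  76 105 106 105 102
 50  92 105 108 107 108 106 108  99  78  76  74  83  91 105 108 103 103 102 104
105 109 105 108 103 107 108 106 101 106 104 107 106 104 104 103 108 104 106 103
110 107 109 106 105 104 104 105 106 105 102 105 103 104 103 103 105 107 104 100
 65 110 107 108 106 107 104 108 106 102 102 103 105 103 108 105 100 102 100 107
```

Run:
```python
from h import *
s=tool()
f=grab("scene"); I=f["pixels"]
for n,lo,hi in (("y",(20,90,60),(30,255,255)),("b",(95,50,60),(112,255,255))):
  for c in blobs(mask(I,lo,hi),(165,185,270,250),60): print(n,rect(f,c,20))
for c in blobs(mask(I,(5,150,70),(15,255,255)),(240,240,330,290),20): a=cv2.approxPolyDP(c,1.5,True)[:,0]; print("wedge",cast(f,a,31).round(0)[:,:2].tolist())
g=grab("side"); a=cv2.imread("pics/side0.png"); b=g["pixels"]
for c in blobs(mask(b,(3,140,60),(17,255,255)),(290,180,400,240),20): print("side wedge",cv2.boundingRect(c))
def shift(a,b,x,y,w=14,S=8):
    A=cv2.resize(a[y-w:y+w,x-w:x+w],None,fx=4,fy=4,interpolation=2); B=cv2.resize(b[y-w-S:y+w+S,x-w-S:x+w+S],None,fx=4,fy=4,interpolation=2)
    r_=cv2.matchTemplate(B,A,cv2.TM_CCOEFF_NORMED); _,v,_,p=cv2.minMaxLoc(r_); return round(v,2),p[0]/4-S,p[1]/4-S
for x,y in ((358,229),(320,155),(461,212),(435,300)): print((x,y),shift(a,b,x,y))
P=np.array([680,48,32]); print("expected up-shift px for 8mm:",np.subtract(proj(g,P+[0,0,8]),proj(g,P)))
```

```text
t 61.7 pos [ 484.8 -418.4  184.1] rpy [-3.139  0.008 -1.079] F [ 0.9  1.1 -0.1] w 45.3
y (array([ 548.1, -242.4]), array([63.6, 53.6]), 88.9)
b (array([ 548.1, -150.5]), array([61.5, 51.4]), 88.4)
wedge [[630.0, 38.0], [666.0, 36.0], [677.0, 61.0], [662.0, 69.0], [633.0, 65.0]]
(358, 229) (0.45, 0.75, -2.25)
(320, 155) (0.32, 8.0, -1.75)
(461, 212) (1.0, 0.0, 0.0)
(435, 300) (1.0, 0.0, 0.0)
expected up-shift px for 8mm: [ 0.14824416 -2.56963805]
```

```bash
python3 -c "
from station import r
print(r.hand_in())"
```

```text
the job is handed in; nothing more can be done
None
```

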